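# Tip out the porcelain pieces and poise the tweezers at the set gap

### The job

Lift the handle of the sorting tray so that all five broken porcelain pieces slide off its lip into the dish, and bring the tray back to level. Then take the long sprung tweezers off their rest and, with the tips over the middle of the dish and clear above its rim, squeeze them until the index pin is in line with the brass rider on the gauge bar, ready to pick up the first piece. Finish while still holding them there, with the gap steady at the mark; leave the jar, tin, cup and brush alone.

Things in the scene. Friction and masses are not known exactly. Their poses are not given: they have to be found in the camera images.
- stand: wooden stand of the tipping tray, fixed. Origin on the bench (z = 0) straight below the tray's hinge line. y points level from the hinge towards the tray's handle end, x along the hinge, z up. Base 170 x 200 x 10 mm; two posts 92 mm high stand at the hinge ends, 72 to 82 mm either side of the middle.
- tray_hinge (a point): middle of the tray's hinge line, on the stand, 80 mm above the bench; the hinge runs along the stand's x axis.
- tray (a joint): tilt of the aluminium sorting tray about its hinge, rad: 0 level (resting on the stand), grows as the handle end is lifted, at most 1.2. Left alone it falls back to level. The pieces begin to slide between 0.45 and 0.65 rad; at 1.0 rad they all slide off.
- tray_lip (a point): middle of the tray's open lip, 25 mm beyond the hinge (towards the dish), on the tray floor, which is 7 mm above the hinge line when level. The tray (0.3 kg) is 134 mm wide along the hinge and 195 mm long from lip to handle end, with 25 mm walls on both sides and at the handle end, none at the lip.
- tray_handle (a point): middle of the tray's handle: steel bar 10 mm thick, 90 mm long, parallel to the hinge, a post at each end (80 mm clear between). With the tray level it is 200 mm along the stand's y and 45 mm above the hinge line, and swings about it. The tray's end wall is 30 mm nearer the hinge, its top 13 mm below the bar's centre. Pinched from above, the bar can turn between the fingers as the tray swings.
- dish: open square grey dish, fixed to the bench, just beyond the tray's lip: 170 x 170 mm outside, 40 mm high, walls and floor 4 mm. Origin at the centre of its underside, axes along its sides, z up.
- sherd1: broken piece of porcelain jar number 1 of 5: a loose chunky 5-sided chip about 30 mm across and 10 mm thick, 11 to 20 g, white with a trace of painting. Starts on the tray. Origin at the centre of its underside.
- sherd2: broken piece of porcelain jar number 2 of 5: a loose chunky 4-sided chip about 30 mm across and 12 mm thick, 11 to 20 g, white with a trace of painting. Starts on the tray. Origin at the centre of its underside.
- sherd3: broken piece of porcelain jar number 3 of 5: a loose chunky 6-sided chip about 26 mm across and 13 mm thick, 11 to 20 g, white with a trace of painting. Starts on the tray. Origin at the centre of its underside.
- sherd4: broken piece of porcelain jar number 4 of 5: a loose chunky 5-sided chip about 28 mm across and 9 mm thick, 11 to 20 g, white with a trace of painting. Starts on the tray. Origin at the centre of its underside.
- sherd5: broken piece of porcelain jar number 5 of 5: a loose chunky 4-sided chip about 26 mm across and 11 mm thick, 11 to 20 g, white with a trace of painting. Starts on the tray. Origin at the centre of its underside.
- rest: low wooden rest, fixed, on which the tweezers lie: slab 200 x 110 x 8 mm with two cross bars, tops 34 mm above the bench. Origin on the bench; x runs along the tweezers towards the tips; the slab's centre is 20 mm along +y. Cross bars at x = -108 to -82 and 47 to 73 mm; between them the tweezers are free underneath, 26 mm above the slab.
- tweezers: long sprung steel tweezers, loose, about 0.1 kg, lying flat on the rest, tips off to the robot's left. Origin at the underside, 115 mm from the heel pivot; x towards the tips (240 mm overall), y from the fixed towards the moving leg, z up. Legs 4 mm thick, 12 mm high. The fixed leg runs along x, outer face at y = -8 mm. Heel pivot at x = -115, y = 0. Balances near the origin. Gauge bar over the legs at x = 60 mm, 16 to 19 mm up.
- tw_leg (a joint): squeeze of the moving leg about the heel pivot, rad: 0 sprung fully open, 0.28 shut (legs parallel, tips touching). Angle between the legs = 0.28 minus this; tip gap = 225 mm x sin(angle), 62 mm when open. Squeezed at the finger place it takes about 4 N to start and 9.5 N to shut, rising evenly; let go, it springs open.
- tw_grip (a point): finger place (small grooves) on the outer face of the fixed leg, 115 mm from the heel, at mid height of the leg (6 mm over the underside). Opposite it the moving leg has a half-round nub, also 115 mm from the heel. Over this face and the nub, along y, the tweezers measure 22 mm + 115 mm x sin(angle between the legs): 54 mm when open.
- tw_tip (a point): tip end of the tweezers, 110 mm from the origin along x (225 from the heel pivot), y = 0 (the fixed leg's tip, inner side), 6 mm over the underside.
- tw_index (a point): the index: small dark upright pin 2.5 mm wide (y) on top of the moving leg, 183.5 mm from the pivot and 6 mm off the leg's centre line, just past the gauge bar on the tip side; this point lies near its top. It moves towards the fixed leg as the tweezers are squeezed.
- tw_mark (a joint): where the small brass rider is set along the gauge bar, m: 0 is where the index stands with the tips shut; grows along the tweezers' y. The rider marks the wanted gap; it is stiff on its bar, needs no touching and stays set. In line with it, index and rider are at the same y: 183.5 mm times the sine of the angle between the legs equals this value.
- tw_rider (a point): middle of the rider's tip-side face, level with the index: a brass block on the gauge bar, 6 mm wide across (y), 11 mm along x, 9 mm high. Same axes as the tweezers.
- jar: bystander: squat white porcelain jar, 112 mm across, 96 mm high, origin under its centre.
- tin: bystander: plain tin, 60 mm across, 85 mm high, origin under its centre.
- pot: bystander: white ceramic cup, 68 mm across, 75 mm high, origin under its centre.
- brush: bystander: brush lying on the bench beyond the dish, 180 mm long.

How it is judged:
By the outcome, as a careful person would: the job done as asked, in the order asked, and still so for the second after the job is handed in, while the arm keeps its last pose, push and grip.
It also fails if it takes over 56 s, if anything falls off the work surface, if the arm or the gripper's body presses on something with over 40 N, if the wrist force passes 120 N, or if a joint passes its speed limit or range.

### The arm

A 6-joint arm with a two-finger parallel gripper is mounted at the origin on the work surface. World frame = base frame: x ahead of the robot, y to its left, z up, the work surface at z = 0. Lengths are in m, angles in rad, forces in N, time in s.
With the tool pointing down it reaches from about 0.425 to 0.925 m from the base axis. Payload 12.5 kg.
Tool frame: the origin (TCP) lies midway between the tips of the shut fingers; the grasp point (between the pads) lies 19 mm behind it (robot.grip_point_offset is the x of the grasp point in the tool frame, in m); x points along the fingers, y is the direction in which the jaws open and shut, and the axes are right-handed (so a half turn about x gives the same grasp; the last joint's range is limited). The gripper opens to 85 mm and grips with 20 to 120 N. Pads are 22 mm wide; open, the fingers measure 114 mm over their backs; the gripper's body (76 mm by 85 mm) begins 54 mm behind the grasp point. The pads swing forward as they close: fully open they stand 13 mm farther back than shut.
Start: joints at [-0.106, 0.491, 1.559, -0, 1.092, -0.106], TCP at [0.625, 0, 0.231] pointing down, gripper open.
Joint ranges: [-3.1, 3.1], [-0.84, 2.19], [0.05, 2.79], [-1.13, 4.28], [0.06, 2.93], [-2.69, 2.69]. Speed limits (rad/s): [2.22, 2.22, 2.79, 3.14, 3.14, 3.14].

### API

Orientations are given as a unit quaternion [w, x, y, z].
In Python, from bench import robot, camera, camera_model, job gives the robot as it stands.
- The arm moves only by the tool play_rows, never from a script. Its argument "series" is a list of rows, each a list of 2 entries, a list of its own where there are three numbers: the shift along the world's x, y, z in m, then the turn, a rotation vector about the world's x, y, z in degrees. In form: [[[x, y, z], [ax, ay, az]], ...]. A call has 1 to 5 rows; each row shifts and turns the pose as measured when the row begins; what a row does not reach is not made up. A row lasts 1/8 s, in which the tool goes at most 62.5 mm and 10.7 degrees, less where a joint would pass 70% of its speed; a pose out of reach is approached as far as the arm can. A call is refused whole if a number of a shift passes 0.0625 or a number of a turn 10.7, either way. A call with a gripper value outside its range is refused whole. "jaw" is the finger opening in m, from 0 to 0.0854, set as the call begins (left out, the last holds). The fingers move at their own pace and stop on an object; "squeeze" is the grip in N (left out, the last holds). Time passes only in rows, so rows that do not move let the fingers close. It gives the time, the measured TCP pose, the force and the opening at its end, in the units of the state.
- robot.observe(): the state, without advancing time (a new reading comes with each control period).
- camera(name): name is "scene" or "side" or "wrist"; returns the picture (420x560x3 uint8, red, green, blue); there is no depth.
- camera_model(name): a dict with "intrinsics" (3x3 intrinsics, pixels), "extrinsics" (4x4, takes a point from world to camera coordinates); the wrist camera has in their place "tool_from_camera" (4x4, takes a point from camera to tool coordinates, whose origin is the TCP and whose axes are the tool frame's). Camera axes: x right, y up, looking along -z (the intrinsics and any distortion apply to the point x, -y, -z); pixel columns grow to the right and rows downward; lengths in m; the calibration is good to about 2 mm. A picture is of the moment at which its call begins: read the wrist's pose just before it. camera_model takes no time and is no camera call.
- job.hand_in(): hands the job in, once; it reports no verdict.
The state is a dict: "t": time; "joint_positions": joint angles; "qd": joint speeds; "joint_torque": joint torques, N m; "tool_pos": TCP position; "orientation": TCP orientation; "wrist_force": force on the tool from outside, world axes, zero at the start; "ft_torque": the same for the moment, N m; "finger_gap": finger opening in m.
Only numpy, scipy, OpenCV 4.12 (cv2) and the standard library are available. Lean on these libraries where they do the work, as an engineer would, in place of code of your own. Each camera call takes 0.05 s, during which the arm holds its last target.

## Working session

There is one attempt and no reset: what is moved stays moved. The work goes in short steps, Python scripts to look and compute and a tool call to move; the robot and the scene stay as the last step left them, time stands still between calls to the robot, and variables do not carry over. Pictures are saved under pics/ and viewed, and the job is handed in when it is done.

Besides the shell and the picture viewer there is one more tool, called after "Call:" by a JSON object that holds its "name" and its "arguments". play_rows: Moves the arm, as the interface text tells. Its arguments: {"type":"object","properties":{"series":{"type":"array"},"jaw":{"type":"number"},"squeeze":{"type":"number"}},"required":["series"]}

```bash
mkdir -p pics; ls; python3 - <<'E'
from bench import robot,camera,camera_model,job
import cv2,numpy as np
print(robot.observe()); print(robot.grip_point_offset)
for n in ["scene","side","wrist"]:
    print(n,camera_model(n))
    cv2.imwrite(f"pics/{n}0.png",camera(n)[:,:,::-1])
E
```

```text
pics
{'t': 0.0, 'joint_positions': array([-1.05600653e-01,  4.91589858e-01,  1.55945792e+00, -4.09337377e-06,
        1.09170792e+00, -1.05569978e-01]), 'qd': array([ 1.29840916e-03,  5.56575419e-05,  1.03454807e-03,  4.62629021e-04,
       -6.03558904e-04, -1.71470408e-03]), 'joint_torque': array([-2.53899279e-04, -6.18447447e+01, -2.61596632e+01, -1.41405640e-04,
        4.01603000e-03, -9.44706159e-06]), 'tool_pos': array([6.24769304e-01, 4.58356058e-05, 2.30706002e-01]), 'orientation': array([ 0.49967374,  0.49974762,  0.5003117 , -0.50026661]), 'wrist_force': array([-0.1130851 ,  0.56245781,  0.798826  ]), 'ft_torque': array([-0.05056472,  0.03174078,  0.01448753]), 'finger_gap': 0.08563148265043721}
-0.0187
scene {'intrinsics': array([[497.83294505,   0.        , 283.44361442],
       [  0.        , 497.83294505, 208.28354732],
       [  0.        ,   0.        ,   1.        ]]), 'extrinsics': array([[-0.3209735 ,  0.94691859, -0.01792183,  0.24024522],
       [-0.64078808, -0.20319355,  0.74033979,  0.31071479],
       [ 0.69739991,  0.24911355,  0.6719939 , -1.80169151],
    
[... 331 characters left out ...]
0.64303389,  0.76122637, -0.17248201],
       [-0.08816188,  0.75613409,  0.64845101, -1.20193581],
       [ 0.        ,  0.        ,  0.        ,  1.        ]])}
wrist {'intrinsics': array([[325.45901904,   0.        , 280.97977986],
       [  0.        , 325.45901904, 212.14862254],
       [  0.        ,   0.        ,   1.        ]]), 'tool_from_camera': array([[-1.15187425e-03,  2.92898340e-01, -9.56142895e-01,
        -1.42663137e-01],
       [ 9.99999257e-01, -4.30775113e-05, -1.21790449e-03,
         7.89313578e-04],
       [-3.97910459e-04, -9.56143588e-01, -2.92898073e-01,
        -7.42942764e-02],
       [ 0.00000000e+00,  0.00000000e+00,  0.00000000e+00,
         1.00000000e+00]])}
```

View pics/scene0.png

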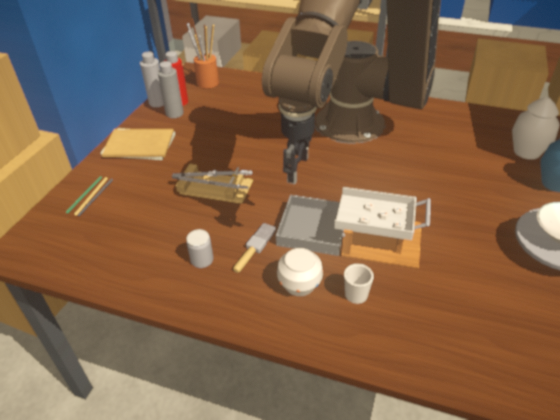

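View pics/side0.png

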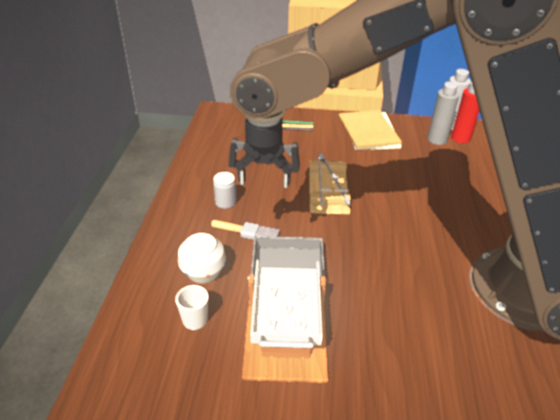

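View pics/wrist0.png

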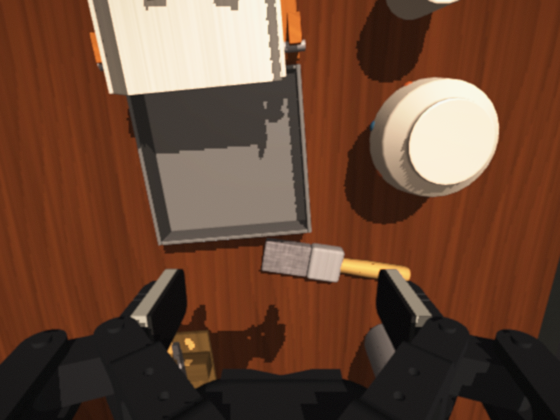

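```bash
cat > h.py <<'E'
import numpy as np,cv2
from bench import robot,camera,camera_model,job
from scipy.spatial.transform import Rotation as R
def Rq(q): return R.from_quat([q[1],q[2],q[3],q[0]]).as_matrix()
def cam(n,obs=None):
    m=camera_model(n);K=m['intrinsics']
    if n!='wrist': E=m['extrinsics']
    else:
        T=np.eye(4);T[:3,:3]=Rq(obs['orientation']);T[:3,3]=obs['tool_pos']
        E=np.linalg.inv(T@m['tool_from_camera'])
    return K,E
def proj(c,p):
    K,E=c;q=E[:3,:3]@np.asarray(p,float)+E[:3,3];q=q*[1,-1,-1];u=K@q;return u[:2]/u[2]
def ray(c,uv):
    K,E=c;d=np.linalg.inv(K)@[uv[0],uv[1],1];d=d*[1,-1,-1]
    Rm=E[:3,:3];return -Rm.T@E[:3,3],Rm.T@d
def plane(c,uv,z):
    o,d=ray(c,uv);return o+d*(z-o[2])/d[2]
def tri(c1,u1,c2,u2):
    o1,d1=ray(c1,u1);o2,d2=ray(c2,u2)
    A=np.stack([d1,-d2],1);s=np.linalg.lstsq(A,o2-o1,rcond=None)[0]
    a=o1+d1*s[0];b=o2+d2*s[1];return (a+b)/2,np.linalg.norm(a-b)
def snap(n,name,crop=None,k=1):
    o=robot.observe();im=camera(n);cv2.imwrite(f'pics/{name}_full.png',im[:,:,::-1])
    if crop: 
        x,y,w,h=crop;im=im[y:y+h,x:x+w];im=cv2.resize(im,None,fx=k,fy=k,interpolation=cv2.INTER_CUBIC)
    cv2.imwrite(f'pics/{name}.png',im[:,:,::-1]);return o
def crop(src,dst,c,k):
    im=cv2.imread(f'pics/{src}.png');x,y,w,h=c
    cv2.imwrite(f'pics/{dst}.png',cv2.resize(im[y:y+h,x:x+w],None,fx=k,fy=k,interpolation=cv2.INTER_CUBIC))
E
python3 - <<'E'
from h import *
crop('scene0','s1',(270,180,170,90),4.5)
crop('scene0','s2',(160,150,110,70),7)
crop('side0','d1',(235,225,110,160),3.7)
crop('side0','d2',(295,145,70,80),7)
E
```

```text
(no output)
```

View pics/s1.png

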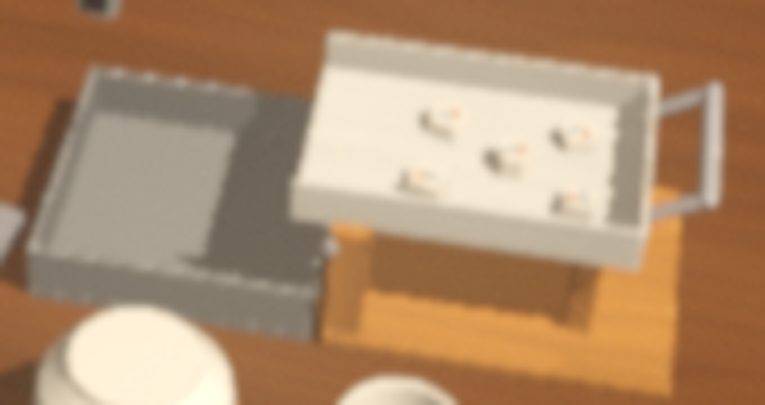

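View pics/s2.png

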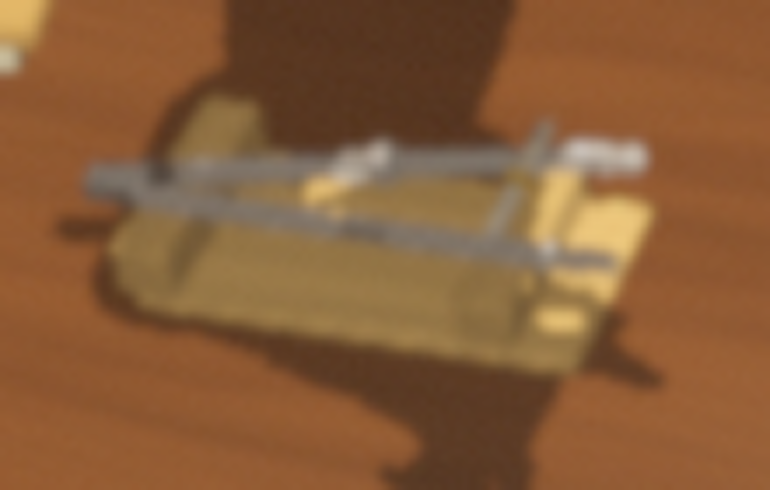

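View pics/d1.png

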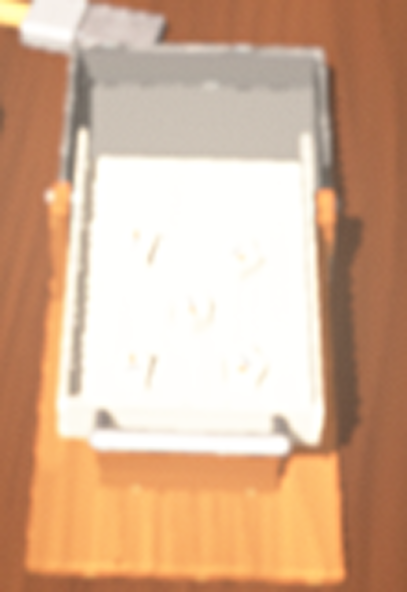

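View pics/d2.png

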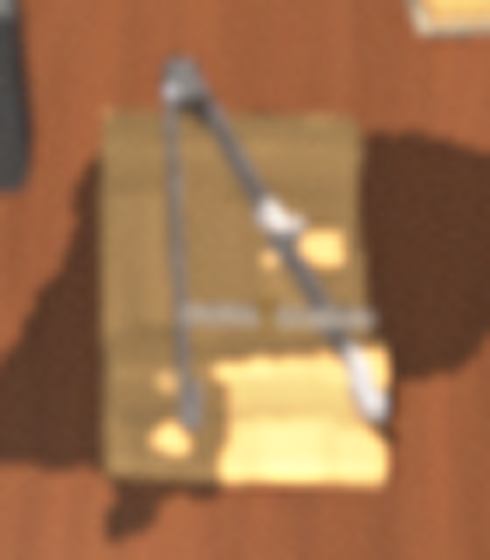

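```bash
python3 - <<'E'
from h import *
S=cam('scene');D=cam('side')
s=lambda x,y,o=(270,180),k=4.5:(x/k+o[0],y/k+o[1])
d=lambda x,y:(x/3.7+235,y/3.7+225)
print('near robot end?',plane(S,s(715,88),.125),plane(S,s(711,203),.125))
print(plane(D,d(93,441),.125),plane(D,d(290,441),.125))
print('tri',tri(S,s(715,88),D,d(290,441)),tri(S,s(711,203),D,d(93,441)))
print('dish top corners scene')
for p in [(95,70),(32,250),(318,288)]: print(plane(S,s(*p),.04))
print('side'); 
for p in [(75,47),(325,50)]: print(plane(D,d(*p),.04))
print('stand base side');
for p in [(28,570),(342,580)]: print(plane(D,d(*p),.01))
print('scene');
for p in [(682,190),(672,388)]: print(plane(S,s(*p),.01))
# tweezers
t=lambda x,y:(x/7+160,y/7+150)
e=lambda x,y:(x/7+295,y/7+145)
print('heel',tri(S,t(110,175),D,e(183,75)),plane(S,t(110,175),.046),plane(D,e(183,75),.046))
print('fixed tip',tri(S,t(612,258),D,e(190,420)),plane(S,t(612,258),.046),plane(D,e(190,420),.046))
print('mov tip',tri(S,t(645,155),D,e(375,415)),plane(S,t(645,155),.046),plane(D,e(375,415),.046))
print('rest')
for p in [(105,480),(390,485),(105,115),(360,115)]: print(plane(D,e(*p),.008))
E
```

```text
near robot end? [0.49384522 0.31550558 0.125     ] [0.59100788 0.32453085 0.125     ]
[0.58664387 0.32766423 0.125     ] [0.49040827 0.31541717 0.125     ]
tri (array([0.4907549 , 0.31500071, 0.12316654]), np.float64(0.001619340918236807)) (array([0.58699142, 0.32483132, 0.12118183]), np.float64(0.00033626979537710043))
dish top corners scene
[ 0.49314484 -0.06227015  0.04      ]
[ 0.65950064 -0.04722811  0.04      ]
[0.63820171 0.12112348 0.04      ]
side
[ 0.65217559 -0.04032951  0.04      ]
[ 0.48511831 -0.05903796  0.04      ]
stand base side
[0.62200949 0.33249772 0.01      ]
[0.45605672 0.31743307 0.01      ]
scene
[0.45876254 0.31140528 0.01      ]
[0.62494109 0.3266445  0.01      ]
heel (array([ 0.50736509, -0.43000106,  0.03814607]), np.float64(0.002248642504248731)) [ 0.5145372  -0.42531074  0.046     ] [ 0.50769767 -0.41636559  0.046     ]
fixed tip (array([ 0.4923666 , -0.1984945 ,  0.03566445]), np.float64(0.004264948193560746)) [ 0.50122636 -0.19523911  0.046     ] [ 0.4932916  -0.18273138  0.046     ]
mov tip (array([ 0.42147211, -0.21125802,  0.03526486]), np.float64(0.004160105457976332)) [ 0.43149257 -0.20761099  0.046     ] [ 0.42336032 -0.19489939  0.046     ]
rest
[ 0.52401253 -0.18812817  0.008     ]
[ 0.41371049 -0.19949747  0.008     ]
[ 0.5406835  -0.43707544  0.008     ]
[ 0.42850785 -0.45192597  0.008     ]
```

Call:
{"name": "play_rows", "arguments": {"series": [[[-0.0085,0.032,0],[0,0,9.5]],[[-0.0085,0.032,0],[0,0,9.5]],[[-0.0085,0.032,0],[0,0,9.5]],[[-0.0085,0.032,0],[0,0,9.5]],[[-0.0085,0.032,0],[0,0,9.5]]], "jaw": 0.03, "squeeze": 30}}

```text
t: 0.78
tool_pos: [0.5809, 0.1623, 0.2293]
orientation: [0.661, 0.248, 0.662, -0.25]
wrist_force: [0.5, 0.1, 0.3]
finger_gap: 0.0303
```

Call:
{"name": "play_rows", "arguments": {"series": [[[-0.0085,0.032,0],[0,0,9.5]],[[-0.0085,0.032,0],[0,0,9.5]],[[-0.0085,0.032,0],[0,0,9.5]],[[-0.0085,0.032,0],[0,0,9.5]],[[-0.0085,0.032,-0.01],[0,0,9.5]]]}}

```text
t: 1.4
tool_pos: [0.5364, 0.3276, 0.2188]
orientation: [0.705, -0.05, 0.706, 0.047]
wrist_force: [-0.1, -0.5, -0.2]
finger_gap: 0.03
```

```bash
python3 - <<'E'
from h import *
o=snap('wrist','w1');print(o['t'],o['tool_pos'],o['joint_positions'],Rq(o['orientation']),o['finger_gap'],o['wrist_force'])
E
```

```text
1.4 [0.53641011 0.32755075 0.21877162] [ 0.44441039  0.50897717  1.56264841 -0.00349107  1.07247258 -1.26167116] [[-9.41446105e-04 -1.36531609e-01  9.90635268e-01]
 [-3.84470345e-03  9.90628879e-01  1.36527074e-01]
 [-9.99992166e-01 -3.68016595e-03 -1.45754725e-03]] 0.029981719776337734 [-0.14149035 -0.47971693 -0.22005627]
```

View pics/w1.png

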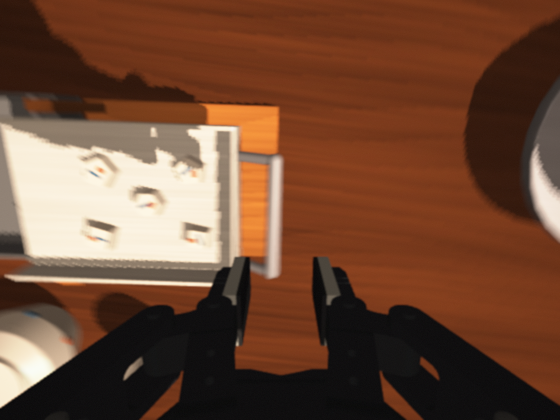

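```bash
python3 - <<'E'
from h import *
o=robot.observe();W=cam('wrist',o)
a=plane(W,(277,161),.125);b=plane(W,(272,272),.125);print(a,b,np.degrees(np.arctan2(*(a-b)[[1,0]])),(a+b)/2,np.linalg.norm(a-b))
E
```

```text
[0.49506822 0.32080426 0.125     ] [0.58314097 0.32952546 0.125     ] -174.34485391406395 [0.5391046  0.32516486 0.125     ] 0.08850349613837095
```

Call:
{"name": "play_rows", "arguments": {"series": [[[0.0025,-0.0045,-0.03],[0,0,-2.1]],[[0,0,-0.025],[0,0,0]],[[0,0,0],[0,0,0]]]}}

```text
t: 1.82
tool_pos: [0.5363, 0.327, 0.16]
orientation: [0.704, -0.041, 0.708, 0.038]
wrist_force: [-0.0, 0.5, -0.2]
finger_gap: 0.0299
```

```bash
python3 - <<'E'
from h import *
o=snap('wrist','w2');print(o['t'],o['tool_pos'],Rq(o['orientation'])[:,1])
snap('side','d3',(200,200,200,200),3)
E
```

```text
1.825 [0.53628945 0.32702055 0.1599679 ] [-0.1108764   0.99382731 -0.00370191]
```

View pics/w2.png

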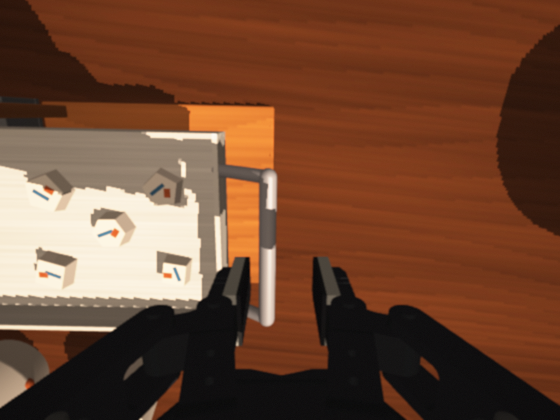

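View pics/d3.png

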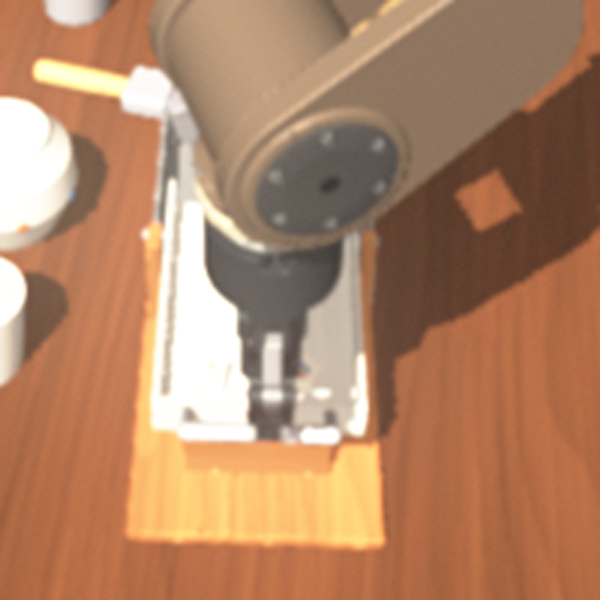

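```bash
python3 - <<'E'
from h import *
o=robot.observe();W=cam('wrist',o)
a=plane(W,(269,180),.125);b=plane(W,(266.5,320),.125);print(a,b,np.degrees(np.arctan2(*(b-a)[[1,0]])),(a+b)/2,np.linalg.norm(a-b))
print(proj(W,o['tool_pos']))
E
```

```text
[0.50066004 0.31602361 0.125     ] [0.59165099 0.32361794 0.125     ] 4.770988154841618 [0.54615551 0.31982078 0.125     ] 0.09130731616394952
[281.74934096 271.18794658]
```

Call:
{"name": "play_rows", "arguments": {"series": [[[0.003,-0.0065,-0.01],[0,0,-1]],[[0,0,-0.0],[0,0,0]],[[0,0,-0.018],[0,0,0]],[[0,0,-0.017],[0,0,0]],[[0,0,0],[0,0,0]]]}}

```text
t: 2.55
tool_pos: [0.541, 0.3202, 0.1158]
orientation: [0.707, -0.033, 0.706, 0.032]
wrist_force: [-0.5, -0.5, 0.1]
finger_gap: 0.0301
```

```bash
python3 - <<'E'
from h import *
o=snap('wrist','w3',(180,150,220,220),2.7);print(o['t'],o['tool_pos'],Rq(o['orientation'])[:,1],o['wrist_force'])
E
```

```text
2.55 [0.54098969 0.32015728 0.11575301] [-0.09139671  0.99581298 -0.00177617] [-0.52935849 -0.52092857  0.12794473]
```

View pics/w3.png

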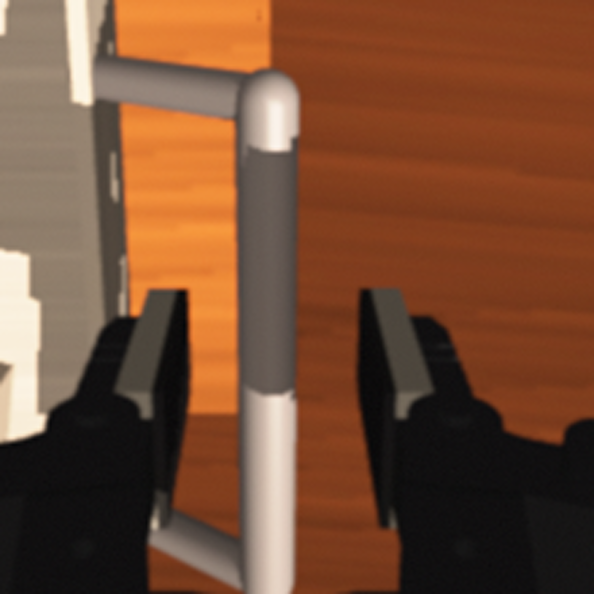

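Call:
{"name": "play_rows", "arguments": {"series": [[[0,0,0],[0,0,0]],[[0,0,-0.006],[0,0,0]],[[0,0,0],[0,0,0]]], "jaw": 0.02}}

```text
t: 2.98
tool_pos: [0.5416, 0.3206, 0.1108]
orientation: [0.707, -0.033, 0.705, 0.032]
wrist_force: [0.6, -0.9, 0.1]
finger_gap: 0.0197
```

Call:
{"name": "play_rows", "arguments": {"series": [[[0,0,0],[0,0,0]],[[0,0,0],[0,0,0]],[[0,0,0],[0,0,0]]], "jaw": 0.0}}

```text
t: 3.35
tool_pos: [0.5418, 0.319, 0.1112]
orientation: [0.707, -0.034, 0.705, 0.031]
wrist_force: [-0.2, 1.2, -2.2]
finger_gap: 0.0084
```

```bash
python3 - <<'E'
from h import *
o=robot.observe();print(o['t'],o['tool_pos'],o['wrist_force'],o['finger_gap'])
# arc waypoints, relative to start
yd=np.array([-.0915,.9958,0]);
p0=np.array([0,0,0]);prev=None
for f in np.linspace(0,1.08,13):
    y=.2*np.cos(f)-.045*np.sin(f)-.2; z=.2*np.sin(f)+.045*np.cos(f)-.045
    p=yd*y+[0,0,z]
    if prev is not None: print(round(f,3),np.round(p-prev,4),np.round(p+o['tool_pos'],4))
    prev=p
E
```

```text
3.35 [0.54182298 0.31896968 0.11122337] [-0.20358312  1.21891086 -2.15718689] 0.008356040468301351
0.09 [ 0.0004 -0.0048  0.0178] [0.5423 0.3141 0.129 ]
0.18 [ 0.0006 -0.0064  0.0173] [0.5429 0.3077 0.1463]
0.27 [ 0.0007 -0.0079  0.0166] [0.5436 0.2998 0.1629]
0.36 [ 0.0009 -0.0094  0.0159] [0.5444 0.2904 0.1788]
0.45 [ 0.001  -0.0108  0.0149] [0.5454 0.2797 0.1937]
0.54 [ 0.0011 -0.0121  0.0139] [0.5465 0.2676 0.2076]
0.63 [ 0.0012 -0.0133  0.0128] [0.5478 0.2543 0.2204]
0.72 [ 0.0013 -0.0143  0.0115] [0.5491 0.24   0.2319]
0.81 [ 0.0014 -0.0153  0.0102] [0.5505 0.2247 0.2421]
0.9 [ 0.0015 -0.0162  0.0088] [0.552  0.2085 0.2509]
0.99 [ 0.0016 -0.0169  0.0073] [0.5535 0.1916 0.2581]
1.08 [ 0.0016 -0.0175  0.0057] [0.5551 0.1742 0.2638]
```

Call:
{"name": "play_rows", "arguments": {"series": [[[0.0004,-0.0048,0.0178],[0,0,0]],[[0.0006,-0.0064,0.0173],[0,0,0]],[[0.0007,-0.0079,0.0166],[0,0,0]],[[0.0009,-0.0094,0.0159],[0,0,0]]]}}

```text
t: 3.85
tool_pos: [0.5444, 0.2894, 0.1819]
orientation: [0.707, -0.034, 0.705, 0.032]
wrist_force: [2.2, -1.7, -4.1]
finger_gap: 0.0087
```

```bash
python3 - <<'E'
from h import *
o=snap('scene','s3',(270,130,190,150),4);print(o['t'],o['tool_pos'],o['wrist_force'],o['finger_gap'],Rq(o['orientation'])[:,0])
E
```

```text
3.85 [0.54441291 0.28943224 0.18191558] [ 2.18167878 -1.6946134  -4.08172239] 0.008675752226930993 [ 0.0026399  -0.00325833 -0.99999121]
```

View pics/s3.png

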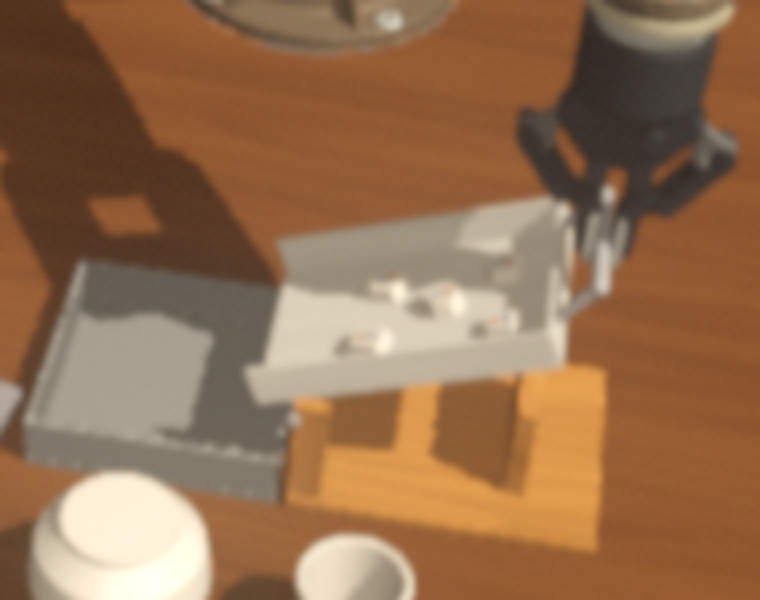

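Call:
{"name": "play_rows", "arguments": {"series": [[[0.0003,-0.0034,0.0051],[0,0,0]],[[0.0003,-0.0035,0.005],[0,0,0]],[[0.0003,-0.0036,0.0049],[0,0,0]],[[0.0004,-0.0038,0.0048],[0,0,0]],[[0.0004,-0.004,0.0047],[0,0,0]]]}}

```text
t: 4.53
tool_pos: [0.5464, 0.2676, 0.21]
orientation: [0.707, -0.034, 0.705, 0.031]
wrist_force: [1.3, -2.2, -6.0]
finger_gap: 0.0081
```

Call:
{"name": "play_rows", "arguments": {"series": [[[0.0004,-0.0041,0.0046],[0,0,0]],[[0.0004,-0.0042,0.0045],[0,0,0]],[[0.0004,-0.0043,0.0044],[0,0,0]],[[0.0004,-0.0044,0.0043],[0,0,0]],[[0.0004,-0.0045,0.0041],[0,0,0]]]}}

```text
t: 5.15
tool_pos: [0.5485, 0.2437, 0.2324]
orientation: [0.707, -0.035, 0.706, 0.03]
wrist_force: [3.6, -4.0, -8.8]
finger_gap: 0.0089
```

```bash
python3 - <<'E'
from h import *
o=snap('scene','s4',(270,130,190,150),4);print(o['t'],o['tool_pos'],o['wrist_force'],o['finger_gap'],Rq(o['orientation'])[:,0])
E
```

```text
5.15 [0.54846156 0.24366313 0.23238993] [ 3.55843368 -3.992235   -8.79592336] 0.008895770399858793 [ 0.00147593 -0.00655709 -0.99997741]
```

View pics/s4.png

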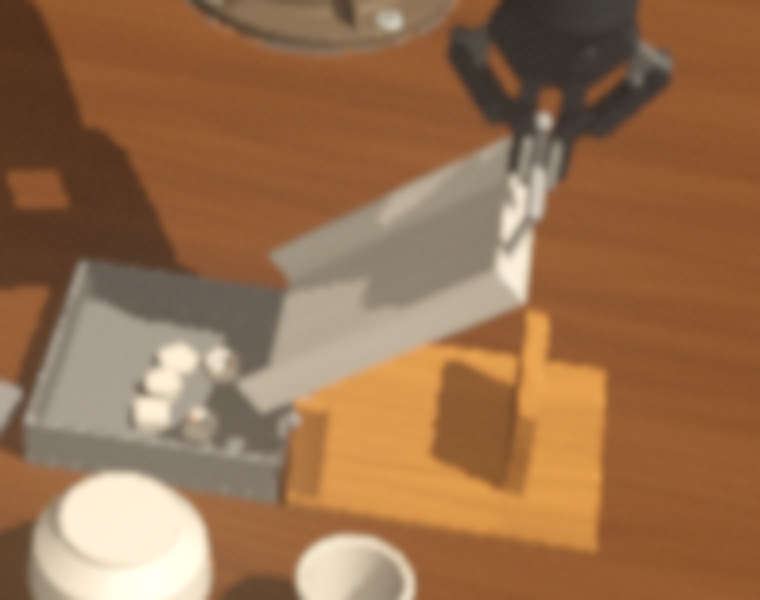

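Call:
{"name": "play_rows", "arguments": {"series": [[[-0.001,0.011,-0.0115],[0,0,0]],[[-0.0012,0.0133,-0.013],[0,0,0]],[[-0.0011,0.0121,-0.0139],[0,0,0]],[[-0.001,0.0108,-0.0149],[0,0,0]]]}}

```text
t: 5.7
tool_pos: [0.5441, 0.2929, 0.1795]
orientation: [0.708, -0.034, 0.705, 0.031]
wrist_force: [2.9, -7.8, -5.2]
finger_gap: 0.0085
```

Call:
{"name": "play_rows", "arguments": {"series": [[[-0.0007,0.0065,-0.0155],[0,0,0]],[[-0.0006,0.0075,-0.0166],[0,0,0]],[[-0.0005,0.006,-0.017],[0,0,0]],[[0,0.003,-0.01],[0,0,0]],[[0,0,0],[0,0,0]]]}}

```text
t: 6.32
tool_pos: [0.5419, 0.3191, 0.1154]
orientation: [0.708, -0.034, 0.705, 0.031]
wrist_force: [-0.3, -4.1, 6.4]
finger_gap: 0.0088
```

Call:
{"name": "play_rows", "arguments": {"series": [[[0,0,0],[0,0,0]],[[0,0,0],[0,0,0]],[[0,0,0.03],[0,0,0]],[[0,0,0.05],[0,0,0]],[[0,0,0.05],[0,0,0]]], "jaw": 0.03}}

```text
t: 6.95
tool_pos: [0.5407, 0.3194, 0.2449]
orientation: [0.706, -0.034, 0.707, 0.031]
wrist_force: [0.4, 0.1, -0.3]
finger_gap: 0.0298
```

```bash
python3 - <<'E'
from h import *
o=snap('scene','s5',(270,130,190,150),4);print(o['t'],o['tool_pos'],o['wrist_force'],o['finger_gap'])
E
```

```text
6.95 [0.54067052 0.31938649 0.24490495] [ 0.39994616  0.1448879  -0.33768873] 0.029806189345666912
```

View pics/s5.png

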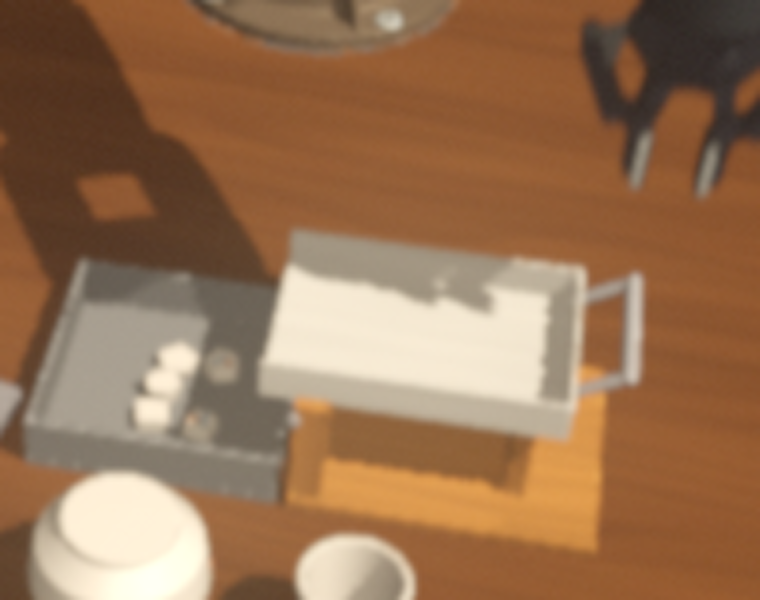

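Call:
{"name": "play_rows", "arguments": {"series": [[[-0.004,-0.042,0],[0,0,-6]],[[-0.004,-0.042,0],[0,0,-6]],[[-0.004,-0.042,0],[0,0,-6]],[[-0.004,-0.042,0],[0,0,-6]],[[-0.004,-0.042,0],[0,0,-6]]], "jaw": 0.078}}

```text
t: 7.62
tool_pos: [0.5219, 0.108, 0.2543]
orientation: [0.695, 0.156, 0.685, -0.155]
wrist_force: [1.0, -0.4, -0.6]
finger_gap: 0.0782
```

Call:
{"name": "play_rows", "arguments": {"series": [[[-0.004,-0.042,0],[0,0,-6]],[[-0.004,-0.042,0],[0,0,-6]],[[-0.004,-0.042,0],[0,0,-6]],[[-0.004,-0.042,0],[0,0,-6]],[[-0.004,-0.042,0],[0,0,-6]]]}}

```text
t: 8.25
tool_pos: [0.5011, -0.1081, 0.2549]
orientation: [0.629, 0.334, 0.617, -0.335]
wrist_force: [-0.2, -0.6, -0.1]
finger_gap: 0.0778
```

Call:
{"name": "play_rows", "arguments": {"series": [[[-0.004,-0.042,0],[0,0,-6]],[[-0.004,-0.042,0],[0,0,-6]],[[-0.004,-0.042,0],[0,0,-6]],[[-0.004,-0.042,0],[0,0,-6]]]}}

```text
t: 8.75
tool_pos: [0.4845, -0.2815, 0.2552]
orientation: [0.544, 0.46, 0.529, -0.462]
wrist_force: [0.1, 0.3, -0.2]
finger_gap: 0.0776
```

```bash
python3 - <<'E'
from h import *
o=snap('wrist','w4');print(o['t'],o['tool_pos'],o['joint_positions'],Rq(o['orientation']))
E
```

```text
8.75 [ 0.48450618 -0.28150911  0.25524765] [-0.64224229  0.36744708  1.70061144 -0.00497823  1.05344033 -0.79185571] [[ 0.01350157  0.98839111  0.15132985]
 [-0.01550294  0.15153238 -0.98833071]
 [-0.99978866  0.01099796  0.0173689 ]]
```

View pics/w4.png

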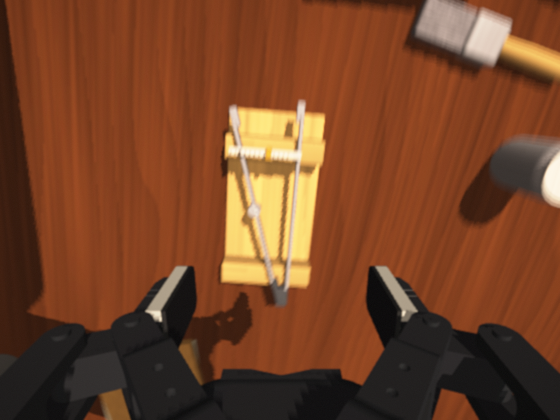

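```bash
python3 - <<'E'
from h import *
crop('w4','w4c',(200,90,150,225),2.6)
E
```

```text
(no output)
```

View pics/w4c.png

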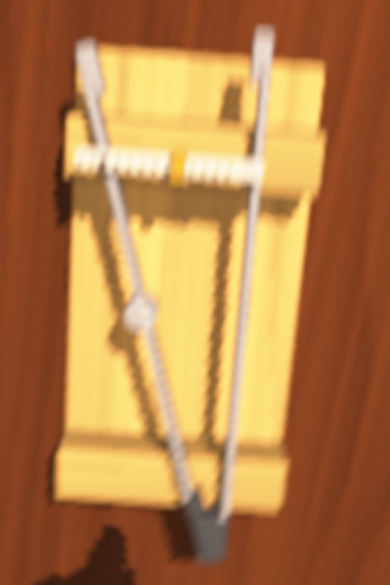

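```bash
python3 - <<'E'
from h import *
o=robot.observe();W=cam('wrist',o)
q=lambda x,y:(x/2.6+200,y/2.6+90)
P={k:plane(W,q(*v),.046) for k,v in dict(ftip=(265,28),fheel=(226,505),mtip=(87,42),heel=(208,535),nub=(141,313),barF=(258,172),riderTop=(178,165)).items()}
for k in P: print(k,P[k])
f=P['ftip']-P['fheel'];a=np.arctan2(f[1],f[0]);print(np.degrees(a),np.linalg.norm(f))
ux=np.array([np.cos(a),np.sin(a),0]);uy=np.array([-np.sin(a),np.cos(a),0])
O=P['ftip']-110*.001*ux+.006*uy # origin
print('O',O)
for k in P: d=P[k]-O; print(k,d@ux,d@uy)
print('gripcentre',O+.019*uy, 'tool y deg',np.degrees(np.arctan2(*Rq(o['orientation'])[[1,0],1])))
E
```

```text
ftip [ 0.49698147 -0.20143756  0.046     ]
fheel [ 0.5137815  -0.41329519  0.046     ]
mtip [ 0.42857043 -0.21673298  0.046     ]
heel [ 0.50773668 -0.4304818   0.046     ]
nub [ 0.46294592 -0.32483225  0.046     ]
barF [ 0.50338699 -0.25732943  0.046     ]
riderTop [ 0.47034377 -0.25921378  0.046     ]
94.5339927687969 0.21252269557670445
O [ 0.4996958  -0.31156763  0.046     ]
ftip 0.11000000000000003 -0.005999999999999966
fheel -0.1025226955767044 -0.005999999999999956
mtip 0.10016037136770443 0.0634060634170166
heel -0.11917767122551734 0.0013845182534370163
nub -0.010318006936861402 0.0376834558027238
barF 0.05377668034463786 -0.007967201286869747
riderTop 0.054510306806665645 0.025121582260950258
gripcentre [ 0.48075526 -0.31306959  0.046     ] tool y deg 8.31124053055064
```

Call:
{"name": "play_rows", "arguments": {"series": [[[-0.002,-0.012,-0.03],[0.9,0.8,-3.8]],[[-0.001,-0.012,-0.04],[0,0,0]],[[-0.001,-0.01,-0.04],[0,0,0]],[[0,0,-0.03],[0,0,0]],[[0,0,0],[0,0,0]]]}}

```text
t: 9.43
tool_pos: [0.4804, -0.3225, 0.1117]
orientation: [0.52, 0.481, 0.516, -0.482]
wrist_force: [-0.3, -0.4, 0.3]
finger_gap: 0.078
```

```bash
python3 - <<'E'
from h import *
o=snap('wrist','w5');print(o['t'],o['tool_pos'],Rq(o['orientation']))
E
```

```text
9.425 [ 0.48041246 -0.32245805  0.11174441] [[ 0.00352612  0.99735849  0.0725508 ]
 [-0.0036171   0.07256349 -0.99735724]
 [-0.99998724  0.00325438  0.00386342]]
```

View pics/w5.png

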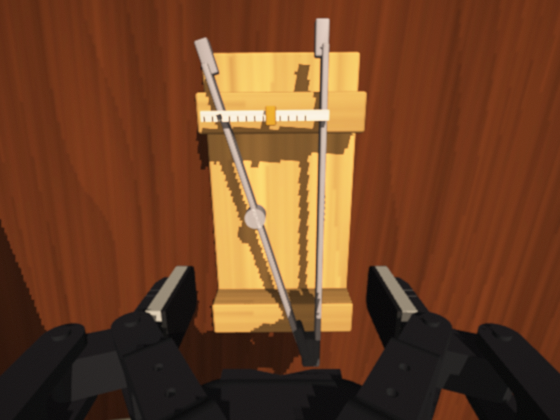

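```bash
python3 - <<'E'
from h import *
crop('w5','w5c',(190,10,150,150),4)
o=robot.observe();W=cam('wrist',o)
P={k:plane(W,v,.046) for k,v in dict(ftip=(322,19),fheel=(318.5,335),mtip=(203,41),nub=(255,217),heelend=(311,363)).items()}
f=P['ftip']-P['fheel'];a=np.arctan2(f[1],f[0]);print(np.degrees(a),np.linalg.norm(f))
ux=np.array([np.cos(a),np.sin(a),0]);uy=np.array([-np.sin(a),np.cos(a),0])
O=P['ftip']-110*.001*ux+.006*uy
for k in P: d=P[k]-O; print(k,P[k],d@ux,d@uy)
print('O',O,'gripcentre',O+.019*uy, 'tool y deg',np.degrees(np.arctan2(*Rq(o['orientation'])[[1,0],1])))
E
```

```text
95.62721259481407 0.21360419748133153
ftip [ 0.4964793  -0.19673923  0.046     ] 0.10999999999999999 -0.006000000000000038
fheel [ 0.51742438 -0.40931406  0.046     ] -0.10360419748133154 -0.006000000000000024
mtip [ 0.42907362 -0.21304522  0.046     ] 0.10038209310389834 0.0626797352883108
nub [ 0.46433008 -0.3178943   0.046     ] -0.007418803797033461 0.037874217443824916
heelend [ 0.51433595 -0.43581059  0.046     ] -0.1296702068751668 -0.00032832783441885807
O [ 0.50129432 -0.30679747  0.046     ] gripcentre [ 0.48238588 -0.30866052  0.046     ] tool y deg 4.168198157328682
```

View pics/w5c.png

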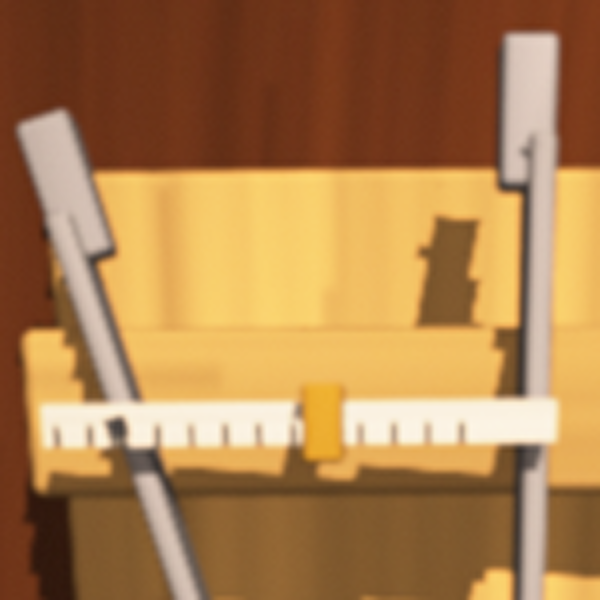

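```bash
python3 - <<'E'
from h import *
o={'orientation':None}
import json
o=robot.observe();W=cam('wrist',o)
f1=plane(W,(325,47.5),.046);f0=plane(W,(318.5,335),.046);f=f1-f0;a=np.arctan2(f[1],f[0]);print(np.degrees(a))
ux=np.array([np.cos(a),np.sin(a),0]);uy=np.array([-np.sin(a),np.cos(a),0])
tip=plane(W,(322,19),.046)
O=f1+ux*((tip-f1)@ux-.110)+.006*uy
print('O',O,O+.019*uy)
for n,v,z in [('nub',(255,217),.046),('rider',(270.8,115.5),.056),('index',(219.3,116.3),.056),('ftip',(322,19),.046),('mtip',(203,41),.046),('heel',(311,363),.046),('barright',(329,115),.053)]:
    d=plane(W,v,z)-O;print(n,d@ux,d@uy)
E
```

```text
95.07073793181898
O [ 0.50229163 -0.30665568  0.046     ] [ 0.48336599 -0.30833501  0.046     ]
nub -0.007839379361814381 0.0388063163153612
rider 0.05796855971701925 0.026249125218777893
index 0.05798486983941787 0.056484031720396045
ftip 0.11000000000000003 -0.003925441348660322
mtip 0.09971551798296203 0.06465764404399137
heel -0.12971398723192024 -0.0005817526499540695
barright 0.057677688828415494 -0.008381165239898056
```

Call:
{"name": "play_rows", "arguments": {"series": [[[0.0026,0.0143,-0.02],[0.2,0.2,0.9]],[[0,0,0],[0,0,0]],[[0,0,-0.015],[0,0,0]],[[0,0,0],[0,0,0]]]}}

```text
t: 9.98
tool_pos: [0.486, -0.3102, 0.0826]
orientation: [0.526, 0.478, 0.518, -0.477]
wrist_force: [-0.1, 0.3, -0.0]
finger_gap: 0.0777
```

```bash
python3 - <<'E'
from h import *
o=snap('wrist','w6');print(o['t'],o['tool_pos'],Rq(o['orientation']))
W=cam('wrist',o)
for x in [(0.5023,-.3067),(.4834,-.3083)]: print(proj(W,[*x,.046]))
E
```

```text
9.975 [ 0.48599222 -0.31024658  0.08261073] [[ 0.00887412  0.99602491  0.08863197]
 [-0.00716078  0.08869648 -0.99603296]
 [-0.99993498  0.00820424  0.00791942]]
[306.77767599 239.42383572]
[274.71744265 239.39484586]
```

View pics/w6.png

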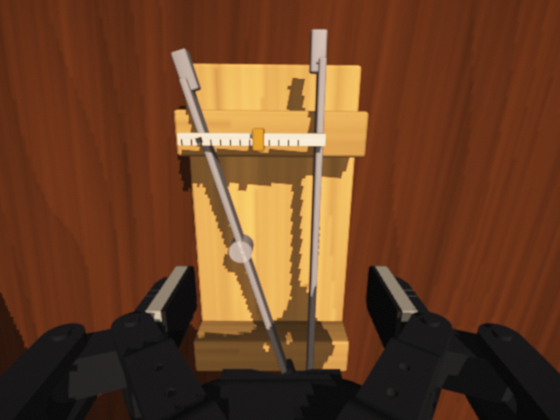

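```bash
cat >> h.py <<'E'
def tw(o,f1,f0,tip,extra,zt=.046):
    W=cam('wrist',o)
    f1=plane(W,f1,zt);f0=plane(W,f0,zt);f=f1-f0;a=np.arctan2(f[1],f[0])
    ux=np.array([np.cos(a),np.sin(a),0]);uy=np.array([-np.sin(a),np.cos(a),0])
    tip=plane(W,tip,zt)
    O=f1+ux*((tip-f1)@ux-.110)+.006*uy
    print('ang',np.degrees(a),'O',O,'gripc',O+.019*uy)
    for n,v,z in extra:
        d=plane(W,v,z)-O;print(n,d@ux,d@uy)
E
python3 - <<'E'
from h import *
o=robot.observe()
tw(o,(322,62),(311.5,330),(319.5,30),[('nub',(241,248),.046),('rider',(258.5,139),.056),('heel',(300,372),.046)])
E
```

```text
ang 94.8309691446225 O [ 0.50159598 -0.30653141  0.046     ] gripc [ 0.48266348 -0.30813152  0.046     ]
nub -0.006400426361522484 0.03810797533177238
rider 0.05828960512192327 0.026066298566582696
heel -0.0985815334895725 0.0007512292456669862
```

Call:
{"name": "play_rows", "arguments": {"series": [[[-0.0033,0.002,-0.01],[0.4,0.5,0]],[[0,0,0],[0,0,0]],[[0,0,-0.02],[0,0,0]],[[0,0,-0.018],[0,0,0]],[[0,0,0],[0,0,0]]]}}

```text
t: 10.65
tool_pos: [0.4831, -0.3093, 0.0347]
orientation: [0.522, 0.478, 0.521, -0.478]
wrist_force: [0.7, -1.2, 0.5]
finger_gap: 0.078
```

```bash
python3 - <<'E'
from h import *
o=snap('wrist','w7');print(o['t'],o['tool_pos'],Rq(o['orientation']),o['wrist_force'])
E
```

```text
10.65 [ 0.48306396 -0.30929547  0.03468933] [[ 0.00182044  0.99614075  0.08775128]
 [-0.00155134  0.08775414 -0.99614096]
 [-0.99999714  0.00167728  0.00170511]] [ 0.68864605 -1.22699612  0.52860622]
```

View pics/w7.png

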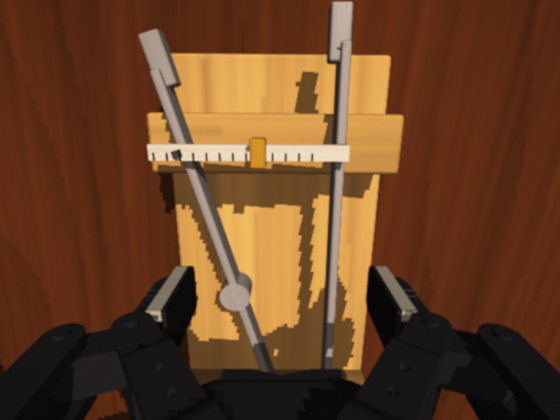

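Call:
{"name": "play_rows", "arguments": {"series": [[[0,0,-0.011],[0.1,0.1,0]],[[0,0,0],[0,0,0]],[[0,0,0],[0,0,0]]]}}

```text
t: 11.08
tool_pos: [0.4839, -0.31, 0.0251]
orientation: [0.522, 0.478, 0.52, -0.477]
wrist_force: [0.1, 0.5, -0.2]
finger_gap: 0.0775
```

Call:
{"name": "play_rows", "arguments": {"series": [[[0,0,0],[0,0,0]],[[0,0,0],[0,0,0]],[[0,0,0],[0,0,0]]], "jaw": 0.042}}

```text
t: 11.45
tool_pos: [0.4842, -0.3102, 0.0263]
orientation: [0.523, 0.478, 0.52, -0.477]
wrist_force: [0.6, 0.2, -1.0]
finger_gap: 0.0422
```

```bash
python3 - <<'E'
from h import *
o=snap('wrist','w8');print(o['t'],o['tool_pos'],Rq(o['orientation']),o['wrist_force'],o['finger_gap'])
E
```

```text
11.45 [ 0.4841962  -0.31019195  0.02630435] [[ 0.00353395  0.99613484  0.08776609]
 [-0.0026203   0.08777557 -0.99613683]
 [-0.99999032  0.00329032  0.00292037]] [ 0.59198031  0.20076201 -1.01274039] 0.0422321561388035
```

View pics/w8.png

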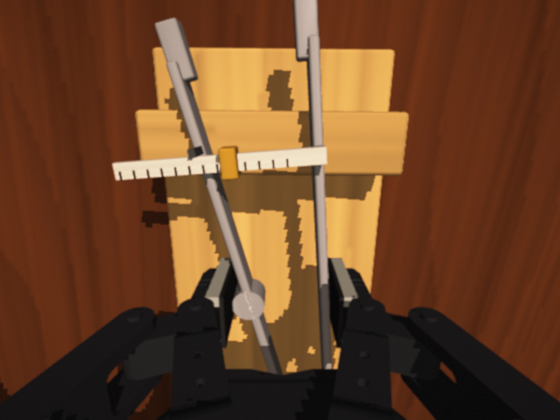

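```bash
python3 - <<'E'
from h import *
o=robot.observe();W=cam('wrist',o);M=Rq(o['orientation']);t=o['tool_pos']
for p in [(-.019,-.021,-.011),(-.019,-.021,.011),(-.019,.021,-.011),(-.019,.021,.011),(0,0,0)]:
    print(p,proj(W,t+M@np.array(p)))
for n,v in dict(nub=(249,298),legF1=(313,60),legF0=(325,350),leggrip=(323.5,300),).items():
    w=plane(W,v,.046);print(n,M.T@(w-t))
w1=plane(W,(313,60),.046);w0=plane(W,(325,350),.046);d=w1-w0;print(np.degrees(np.arctan2(d[1],d[0])))
E
```

```text
(-0.019, -0.021, -0.011) [228.78231925 269.79485476]
(-0.019, -0.021, 0.011) [231.11225066 315.0134847 ]
(-0.019, 0.021, -0.011) [328.73688831 269.78184398]
(-0.019, 0.021, 0.011) [326.56765383 314.98604056]
(0, 0, 0) [279.01682446 272.18054125]
nub [-0.01981787 -0.01279952  0.0019781 ]
legF1 [-0.02000667  0.01193664 -0.09150968]
legF0 [-0.01963153  0.02094786  0.02898985]
leggrip [-0.01971155  0.01925196  0.00303279]
99.3083926211208
```

Call:
{"name": "play_rows", "arguments": {"series": [[[0,0,0],[0.1,0.1,0]],[[0,0,0],[0,0,0]],[[0,0,-0.006],[0,0,0]],[[0,0,0],[0,0,0]]], "jaw": 0.062}}

```text
t: 12.0
tool_pos: [0.4841, -0.3101, 0.0196]
orientation: [0.522, 0.478, 0.521, -0.477]
wrist_force: [-0.2, 0.1, 0.8]
finger_gap: 0.062
```

```bash
python3 - <<'E'
from h import *
o=snap('wrist','w9');print(o['t'],o['tool_pos'],Rq(o['orientation']),o['wrist_force'],o['finger_gap'])
E
```

```text
12.0 [ 0.48412666 -0.31013782  0.01960993] [[ 1.41000131e-03  9.96133632e-01  8.78396235e-02]
 [-5.78308163e-04  8.78405084e-02 -9.96134384e-01]
 [-9.99998839e-01  1.35375242e-03  6.99927443e-04]] [-0.18569829  0.14339854  0.76988114] 0.062008204559626585
```

View pics/w9.png

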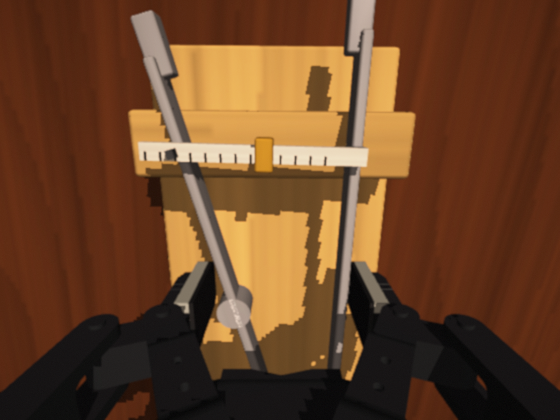

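Call:
{"name": "play_rows", "arguments": {"series": [[[0,0,0],[0,0,0]],[[0,0,0],[0,0,0]]], "jaw": 0.05}}

```text
t: 12.3
tool_pos: [0.4842, -0.3103, 0.0201]
orientation: [0.522, 0.478, 0.521, -0.477]
wrist_force: [-0.1, 0.5, -0.7]
finger_gap: 0.05
```

Call:
{"name": "play_rows", "arguments": {"series": [[[0,0,0],[0,0,0]],[[0,0,0],[0,0,0]]], "jaw": 0.04}}

```text
t: 12.55
tool_pos: [0.4846, -0.3105, 0.0209]
orientation: [0.523, 0.478, 0.52, -0.477]
wrist_force: [-0.6, 0.5, -0.9]
finger_gap: 0.0402
```

```bash
python3 - <<'E'
from h import *
o=snap('wrist','w10');print(o['t'],o['tool_pos'],Rq(o['orientation']),o['wrist_force'],o['finger_gap'])
E
```

```text
12.55 [ 0.48457189 -0.31050417  0.02086899] [[ 0.00283256  0.99615926  0.08751406]
 [-0.00164857  0.08751895 -0.99616149]
 [-0.99999463  0.00267741  0.00189014]] [-0.62238834  0.54700318 -0.8949867 ] 0.040192391352743946
```

View pics/w10.png

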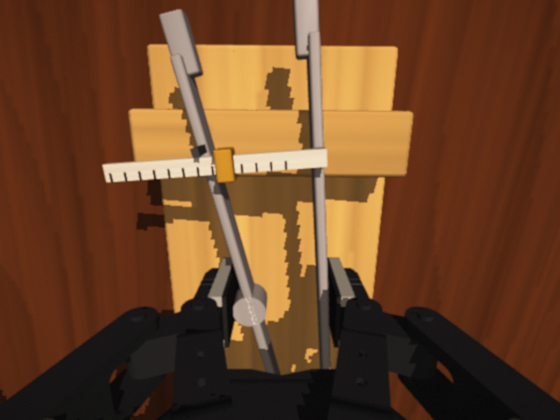

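Call:
{"name": "play_rows", "arguments": {"series": [[[0,0,0],[0,0,2.5]],[[0,0,0],[0,0,2]],[[0,0,0],[0,0,0]]]}}

```text
t: 12.98
tool_pos: [0.4846, -0.3106, 0.0208]
orientation: [0.541, 0.456, 0.539, -0.456]
wrist_force: [-0.1, 0.0, 2.3]
finger_gap: 0.0401
```

Call:
{"name": "play_rows", "arguments": {"series": [[[0,0,0.005],[0,0,0]],[[0,0,0.008],[0,0,0]],[[0,0,0.008],[0,0,0]],[[0,0,0],[0,0,0]]]}}

```text
t: 13.48
tool_pos: [0.4846, -0.3105, 0.0432]
orientation: [0.541, 0.457, 0.539, -0.456]
wrist_force: [0.8, -0.6, -1.5]
finger_gap: 0.0402
```

```bash
python3 - <<'E'
from h import *
o=snap('wrist','w11');print(o['t'],o['tool_pos'],Rq(o['orientation']),o['wrist_force'],o['finger_gap'])
snap('side','d11',(250,110,170,130),4)
E
```

```text
13.475 [ 0.4845664  -0.3104566   0.04323949] [[ 0.00284817  0.98599327  0.16676076]
 [-0.00134532  0.16676506 -0.98599574]
 [-0.99999504  0.00258394  0.00180145]] [ 0.81538385 -0.62096016 -1.5129643 ] 0.04015755877549112
```

View pics/w11.png

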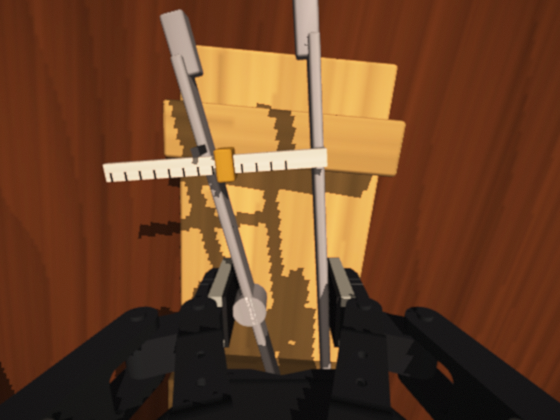

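View pics/d11.png

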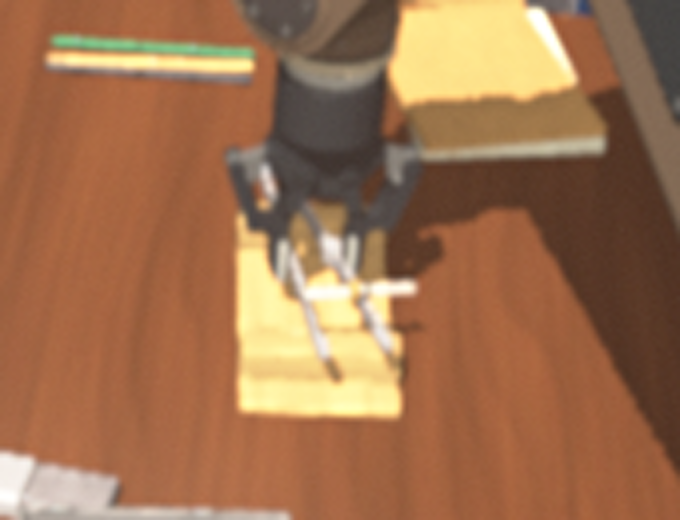

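```bash
python3 - <<'E'
from h import *
S=cam('scene')
print('jar',plane(S,(300,272),.048),'tin',plane(S,(200,250),.042),'cup',plane(S,(358,285),.037))
o=robot.observe();W=cam('wrist',o);z=o['tool_pos'][2]+.0252
a=plane(W,(314,40),z);b=plane(W,(325,350),z);d=a-b;print(np.degrees(np.arctan2(d[1],d[0])))
ft=plane(W,(306,0),z);mt=plane(W,(172,14),z);print(ft,mt,np.linalg.norm((ft-mt)),ft-o['tool_pos'],mt-o['tool_pos'])
E
```

```text
jar [0.76823633 0.05048821 0.048     ] tin [ 0.77176012 -0.21965249  0.042     ] cup [0.75543328 0.19313908 0.037     ]
103.59007758251909
[ 0.47486404 -0.20236598  0.06779354] [ 0.4336448  -0.21332253  0.06779354] 0.0426505856704127 [-0.00946493  0.10790822  0.0252    ] [-0.05068418  0.09695167  0.0252    ]
```

Call:
{"name": "play_rows", "arguments": {"series": [[[0,0,0.012],[0,0,0]],[[0,0,0.015],[0,0,0]],[[0.003,0.007,0.015],[0,0,0]],[[0.006,0.014,0.01],[0,0,0]],[[0.008,0.019,0],[0,0,0]]]}}

```text
t: 14.2
tool_pos: [0.502, -0.2687, 0.0989]
orientation: [0.541, 0.457, 0.539, -0.457]
wrist_force: [0.1, -1.3, -1.2]
finger_gap: 0.0399
```

Call:
{"name": "play_rows", "arguments": {"series": [[[0.008,0.019,0],[0,0,0]],[[0.008,0.019,0],[0,0,0]],[[0.008,0.019,0],[0,0,0]],[[0.008,0.019,0],[0,0,0]],[[0.008,0.019,0],[0,0,0]]]}}

```text
t: 14.82
tool_pos: [0.544, -0.1631, 0.0978]
orientation: [0.541, 0.456, 0.54, -0.456]
wrist_force: [-0.1, -0.1, -1.1]
finger_gap: 0.04
```

Call:
{"name": "play_rows", "arguments": {"series": [[[0.008,0.019,0],[0,0,0]],[[0.008,0.019,0],[0,0,0]],[[0.008,0.019,0],[0,0,0]],[[0.004,0.01,0],[0,0,0]],[[0,0,0],[0,0,0]]]}}

```text
t: 15.45
tool_pos: [0.5726, -0.086, 0.0961]
orientation: [0.541, 0.454, 0.543, -0.454]
wrist_force: [-0.1, -0.1, -1.5]
finger_gap: 0.0403
```

Call:
{"name": "play_rows", "arguments": {"series": [[[0.008,0.008,0],[0,0,0]],[[0.003,0.003,0],[0,0,0]],[[0,0,0],[0,0,0]],[[0,0,0],[0,0,0]]], "jaw": 0.037}}

```text
t: 15.95
tool_pos: [0.584, -0.0752, 0.0959]
orientation: [0.54, 0.454, 0.543, -0.455]
wrist_force: [0.4, -0.7, -0.4]
finger_gap: 0.0374
```

```bash
python3 - <<'E'
from h import *
o=snap('wrist','w12');print(o['t'],o['tool_pos'],Rq(o['orientation']),o['wrist_force'],o['finger_gap'])
crop('w12','w12c',(150,100,200,150),4)
snap('scene','s12',(220,120,190,150),4)
E
```

```text
15.95 [ 0.58398495 -0.07522326  0.09585906] [[-0.00307591  0.9848827   0.1731953 ]
 [ 0.00172702  0.17320109 -0.98488497]
 [-0.99999378 -0.00273031 -0.00223367]] [ 0.36083338 -0.7229756  -0.44979566] 0.037354695444483506
```

View pics/w12.png

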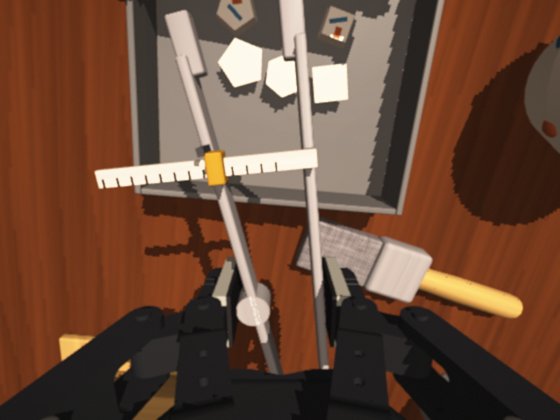

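View pics/w12c.png

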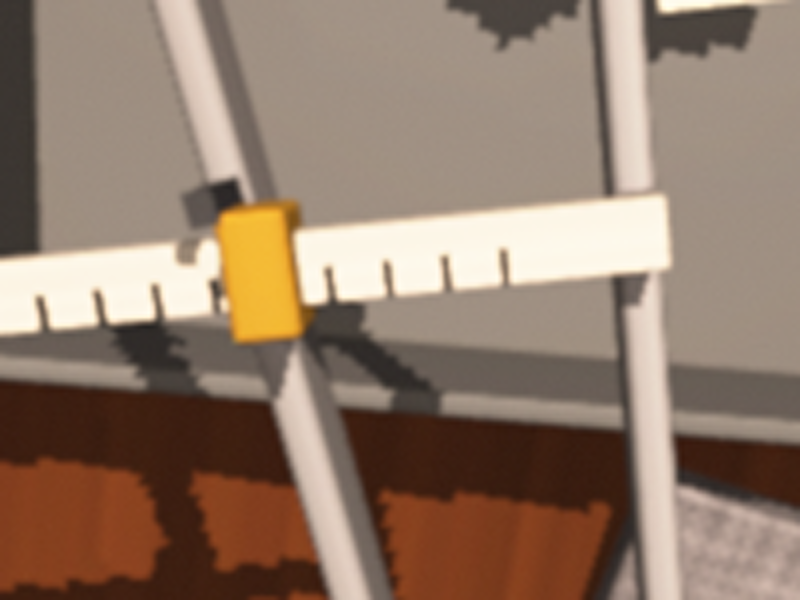

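View pics/s12.png

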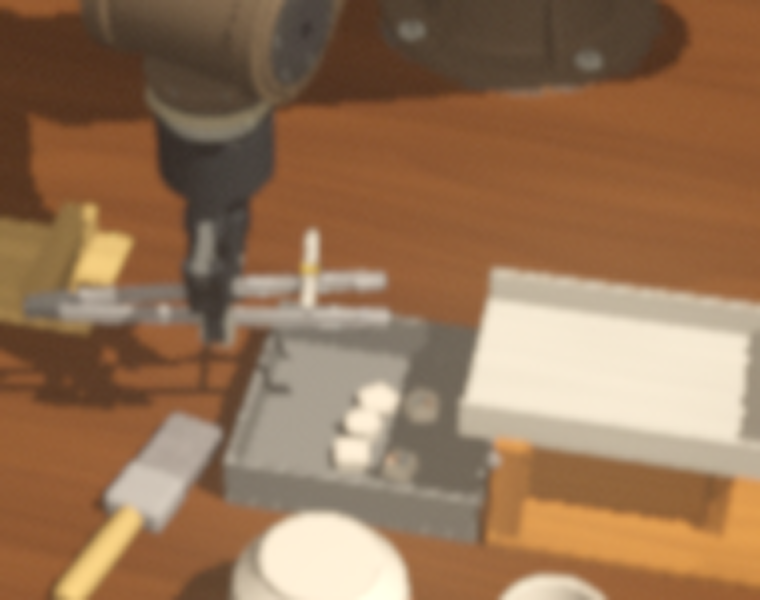

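Call:
{"name": "play_rows", "arguments": {"series": [[[0.001,0.001,0],[0,0,0]],[[0,0,0],[0,0,0]],[[0,0,0],[0,0,0]]], "jaw": 0.035}}

```text
t: 16.42
tool_pos: [0.5849, -0.0745, 0.096]
orientation: [0.54, 0.455, 0.543, -0.455]
wrist_force: [0.7, 0.2, -1.0]
finger_gap: 0.035
```

```bash
python3 - <<'E'
from h import *
o=snap('wrist','w13');print(o['t'],o['tool_pos'],o['wrist_force'],o['finger_gap'])
crop('w13','w13c',(160,110,160,110),5)
crop('w13','w13d',(185,130,60,60),10)
W=cam('wrist',o)
a=plane(W,(137,190),.04);b=plane(W,(402,212),.04);print('dish front corners',a,b,np.linalg.norm(a-b))
E
```

```text
16.425 [ 0.584916   -0.07447475  0.09597667] [ 0.66162734  0.1681593  -1.00006285] 0.03501076568339723
dish front corners [ 0.49214557 -0.06251513  0.04      ] [ 0.65943288 -0.04765519  0.04      ] 0.1679460046972488
```

View pics/w13_full.png

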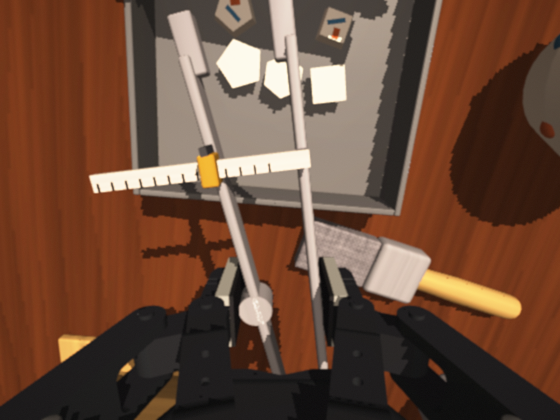

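View pics/w13c.png

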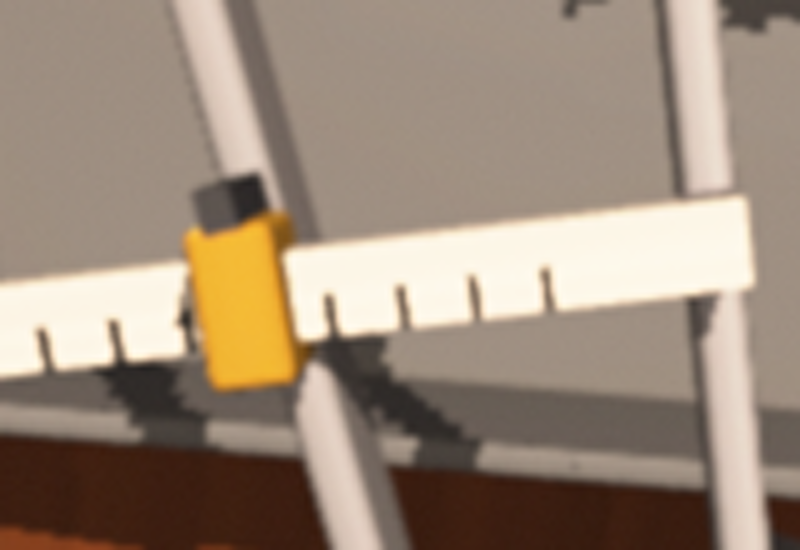

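View pics/w13d.png

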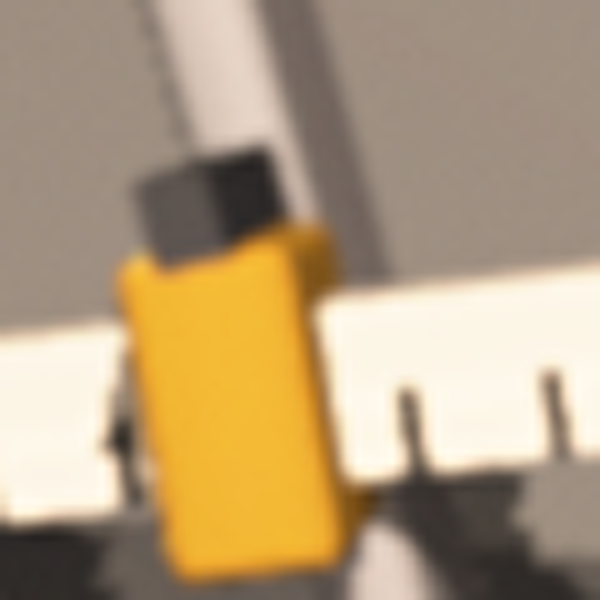

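```bash
python3 - <<'E'
from h import *
o=robot.observe();W=cam('wrist',o);t=o['tool_pos']
# tweezer underside height: leg top = tool z+.0252
u=t[2]+.0252-.012
c=lambda x,y:(x/10+185,y/10+130)
# fixed leg centreline in w13c (5x,160,110): points (693,50),(738,500)
k=lambda x,y:(x/5+160,y/5+110)
a=plane(W,k(697,50),u+.012);b=plane(W,k(740,500),u+.012);d=(a-b);ang=np.arctan2(d[1],d[0]);print(np.degrees(ang))
ux=d/np.linalg.norm(d);uy=np.array([-ux[1],ux[0],0])
Y=lambda p:(p-a)@uy-.006; X=lambda p:(p-a)@ux
for zr in (.020,.022):
  for p in [(120,265),(290,235),(175,575),(345,555)]: q=plane(W,c(*p),u+zr);print('rider',zr,round(X(q)*1e3,2),round(Y(q)*1e3,2))
for zp in (.019,.020,.021,.022):
  for p in [(135,190),(205,170),(182,218)]: q=plane(W,c(*p),u+zp);print('pin',zp,round(X(q)*1e3,2),round(Y(q)*1e3,2))
for p in [(280,150),(290,215)]: q=plane(W,c(*p),u+.012);print('pinbase right',round(X(q)*1e3,2),round(Y(q)*1e3,2))
q=plane(W,k(753,197),u+.019);print('bar end',Y(q)*1e3)
E
```

```text
106.56692818055014
rider 0.02 -7.56 29.62
rider 0.02 -7.23 23.79
rider 0.02 -18.22 29.74
rider 0.02 -18.2 23.81
rider 0.022 -7.37 29.07
rider 0.022 -7.05 23.35
rider 0.022 -17.84 29.2
rider 0.022 -17.81 23.37
pin 0.019 -5.25 28.91
pin 0.019 -4.87 26.46
pin 0.019 -6.35 27.52
pin 0.02 -5.18 28.65
pin 0.02 -4.8 26.22
pin 0.02 -6.27 27.27
pin 0.021 -5.1 28.39
pin 0.021 -4.73 25.98
pin 0.021 -6.18 27.02
pin 0.022 -5.03 28.13
pin 0.022 -4.66 25.74
pin 0.022 -6.1 26.77
pinbase right -4.98 25.36
pinbase right -7.28 25.41
bar end -8.445492816609091
```

```bash
python3 - <<'E'
from h import *
o=robot.observe();W=cam('wrist',o);t=o['tool_pos']
k=lambda x,y:(x/5+160,y/5+110)
for du in (0,-.003):
    u=t[2]+.0252-.012+du
    a=plane(W,k(697,50),u+.012);b=plane(W,k(740,500),u+.012);d=(a-b);ux=d/np.linalg.norm(d);uy=np.array([-ux[1],ux[0],0])
    Y=lambda p:(p-a)@uy-.006
    print([round(Y(plane(W,k(*p),u+.019))*1e3,2) for p in [(45,350),(117,341),(333,316),(404,307),(477,299),(549,290)]], 'bar ends',Y(plane(W,k(752,240),u+.019)))
    print('moving leg etc', Y(plane(W,k(240,150),u+.012)))
    c=lambda x,y:(x/10+185,y/10+130)
    for z in (.0195,.022): print(z,'rider',[round(Y(plane(W,c(*p),u+z))*1e3,2) for p in [(120,265),(290,235),(175,575),(345,555)]])
    for z in (.0195,.021,.022,.0235): print(z,'pin',[round(Y(plane(W,c(*p),u+z))*1e3,2) for p in [(135,190),(205,170),(215,170)]], 'base r',round(Y(plane(W,c(285,185),u+.012))*1e3,2))
E
```

```text
[np.float64(41.02), np.float64(35.95), np.float64(20.88), np.float64(15.95), np.float64(10.9), np.float64(5.94)] bar ends -0.008123723954204791
moving leg etc 0.02681362172552846
0.0195 rider [np.float64(29.75), np.float64(23.89), np.float64(29.88), np.float64(23.92)]
0.022 rider [np.float64(29.07), np.float64(23.35), np.float64(29.2), np.float64(23.37)]
0.0195 pin [np.float64(28.78), np.float64(26.34), np.float64(26.01)] base r 25.4
0.021 pin [np.float64(28.39), np.float64(25.98), np.float64(25.65)] base r 25.4
0.022 pin [np.float64(28.13), np.float64(25.74), np.float64(25.41)] base r 25.4
0.0235 pin [np.float64(27.73), np.float64(25.38), np.float64(25.06)] base r 25.4
[np.float64(42.28), np.float64(37.08), np.float64(21.6), np.float64(16.53), np.float64(11.35), np.float64(6.25)] bar ends -0.008190836246415796
moving leg etc 0.027650513844552756
0.0195 rider [np.float64(30.72), np.float64(24.7), np.float64(30.85), np.float64(24.72)]
0.022 rider [np.float64(30.04), np.float64(24.15), np.float64(30.17), np.float64(24.18)]
0.0195 pin [np.float64(29.72), np.float64(27.21), np.float64(26.87)] base r 26.2
0.021 pin [np.float64(29.33), np.float64(26.85), np.float64(26.51)] base r 26.2
0.022 pin [np.float64(29.06), np.float64(26.61), np.float64(26.27)] base r 26.2
0.0235 pin [np.float64(28.67), np.float64(26.25), np.float64(25.92)] base r 26.2
```

Call:
{"name": "play_rows", "arguments": {"series": [[[0,0,0],[0,0,0]],[[0,0,0],[0,0,0]],[[0,0,0],[0,0,0]]], "jaw": 0.0347}}

```text
t: 16.85
tool_pos: [0.5849, -0.0745, 0.096]
orientation: [0.54, 0.455, 0.543, -0.455]
wrist_force: [-0.7, 0.0, -0.8]
finger_gap: 0.0345
```

```bash
cat > z.py <<'E'
from h import *
import sys
n=sys.argv[1]
o=snap('wrist',n);print(o['t'],o['tool_pos'],o['wrist_force'],o['finger_gap'])
crop(n,n+'c',(160,110,160,110),5)
crop(n,n+'d',(185,130,60,60),10)
E
python3 z.py w14
```

```text
16.85 [ 0.58490796 -0.0744907   0.09599832] [-0.65227106  0.02126742 -0.78775752] 0.03454086753857366
```

View pics/w14d.png

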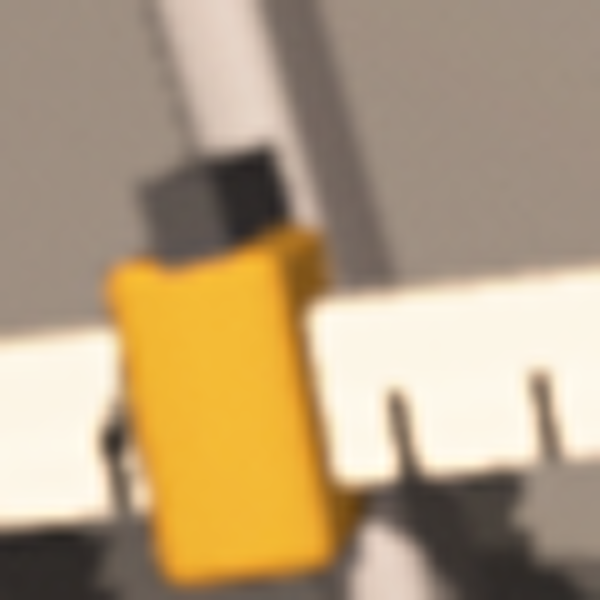

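View pics/w14c.png

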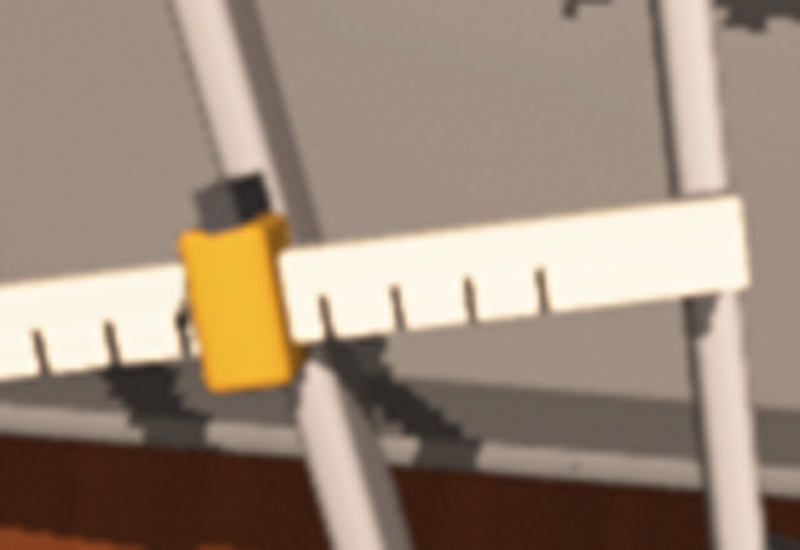

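```bash
cat > m.py <<'E'
from h import *
def meas(ticks,rider,pintop,pinbase,legs):
    o=robot.observe();W=cam('wrist',o);t=o['tool_pos'];u=t[2]+.0132
    k=lambda p:(p[0]/5+160,p[1]/5+110)
    c=lambda p:(p[0]/10+185,p[1]/10+130)
    a=plane(W,k(legs[0]),u+.012);b=plane(W,k(legs[1]),u+.012)
    # y direction from ticks (bar line)
    T=np.array([plane(W,k(p),u+.019) for p in ticks]);d=T[0]-T[-1]
    uy=d/np.linalg.norm(d);n=len(T)
    dl=a-b;ux=dl/np.linalg.norm(dl);print('perp check',np.degrees(np.arcsin(ux@uy)))
    uy=np.array([-ux[1],ux[0],0])
    Y=lambda p,z:((plane(W,p,u+z)-a)@uy-.006)*1e3
    tk=[Y(k(p),.019) for p in ticks];print('ticks',np.round(tk,2))
    r=[Y(c(p),.022) for p in rider];print('rider',np.round(r,2),np.mean(r))
    for z in (.021,.022,.023):
        p=[Y(c(p),z) for p in pintop];print('pin',z,np.round(p,2),np.mean(p))
    print('base r',[round(Y(c(p),.012),2) for p in pinbase])
    return Y
E
python3 - <<'E'
from m import *
meas([(40,352),(112,343),(327,317),(397,308),(470,300),(543,291)],[(108,275),(280,245),(165,580),(335,560)],[(138,190),(213,168)],[(285,185)],[(690,50),(733,500)])
E
```

```text
perp check -0.4157993365347441
ticks [40.89 35.82 20.8  15.93 10.89  5.85]
rider [29.03 23.24 29.06 23.23] 26.14190072032697
pin 0.021 [27.8  25.21] 26.506541345451527
pin 0.022 [27.54 24.98] 26.25722289732503
pin 0.023 [27.28 24.74] 26.007904449198477
base r [np.float64(24.91)]
```

Call:
{"name": "play_rows", "arguments": {"series": [[[0,0,0],[0,0,0]],[[0,0,0],[0,0,0]],[[0,0,0],[0,0,0]],[[0,0,0],[0,0,0]],[[0,0,0],[0,0,0]]]}}

```text
t: 17.52
tool_pos: [0.5849, -0.0745, 0.096]
orientation: [0.54, 0.455, 0.543, -0.455]
wrist_force: [0.0, 0.4, -1.4]
finger_gap: 0.0347
```

```bash
python3 z.py w15; python3 - <<'E'
from m import *
import io,contextlib
with contextlib.redirect_stdout(io.StringIO()):
    Y=meas([(40,352),(112,343),(327,317),(397,308),(470,300),(543,291)],[(108,275)],[(138,190)],[(285,185)],[(690,50),(733,500)])
c=lambda x,y:(x/10+185,y/10+130)
im=cv2.imread('pics/w15_full.png');print([im[r,210:222].tolist() for r in (167,171)])
print(Y(c(312,350),.019),Y(c(330,460),.019))
o=robot.observe();W=cam('wrist',o);z=o['tool_pos'][2]+.0252
f=plane(W,(281,0),z);m=plane(W,(181,14),z);print('tips',f,m,(f+m)/2)
o1=snap('side','d15',(200,140,200,150),4); snap('scene','s15',(200,100,240,180),3.3)
E
```

```text
17.525 [ 0.58488033 -0.0744831   0.09598481] [ 0.01463346  0.36816462 -1.44652931] 0.03471934093129687
[[[54, 186, 244], [53, 184, 243], [53, 181, 242], [48, 170, 236], [38, 140, 209], [49, 116, 168], [120, 165, 202], [198, 232, 246], [231, 246, 253], [232, 246, 253], [231, 246, 252], [231, 246, 253]], [[53, 186, 244], [53, 184, 243], [53, 183, 243], [51, 178, 240], [47, 167, 234], [36, 132, 198], [60, 116, 163], [146, 187, 221], [215, 240, 251], [234, 248, 254], [235, 248, 253], [235, 248, 254]]]
23.438679086456894 23.47226012684403
tips [0.56717764 0.03201365 0.12117865] [0.53644235 0.02267476 0.12117865] [0.55181    0.02734421 0.12117865]
```

View pics/w15.png

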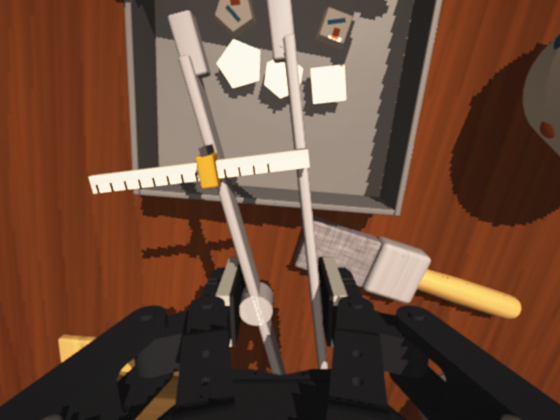

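View pics/d15.png

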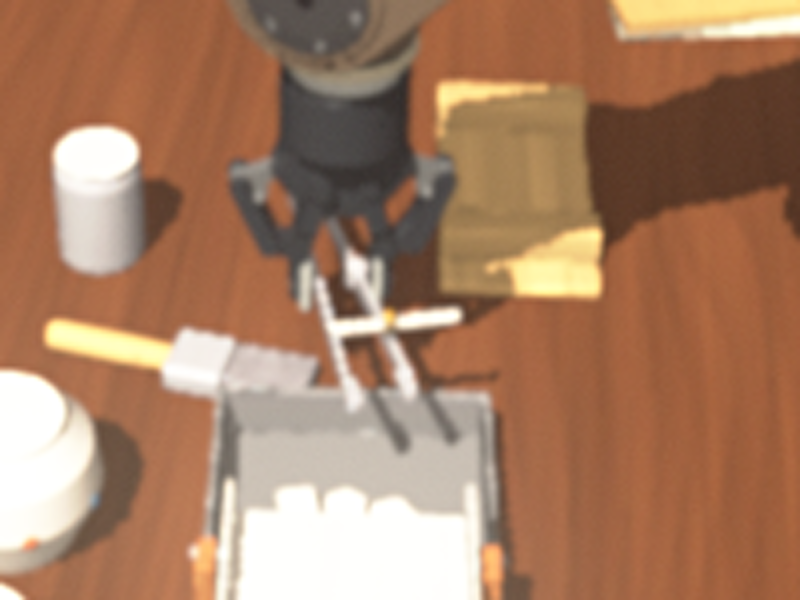

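View pics/s15.png

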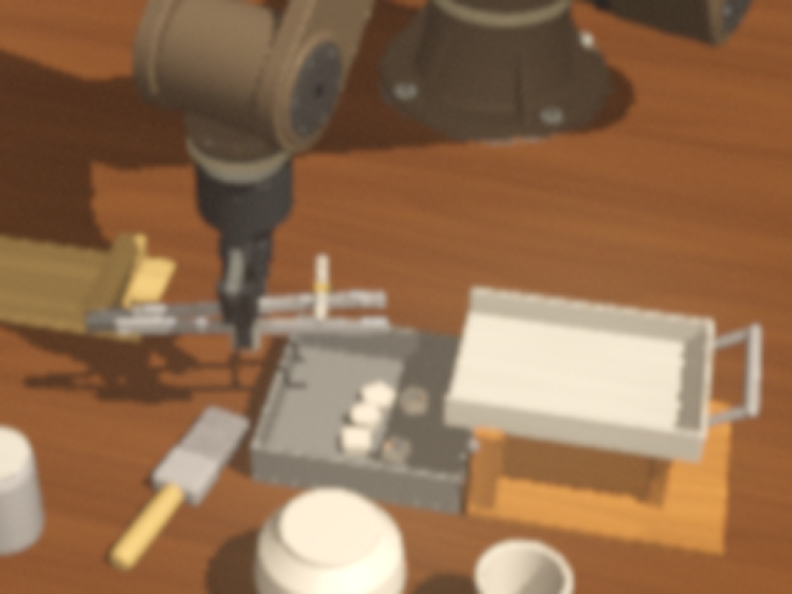

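Call:
{"name": "play_rows", "arguments": {"series": [[[0.005,0.001,0],[0,0,0]],[[0,0,0],[0,0,0]],[[0,0,0],[0,0,0]],[[0,0,0],[0,0,0]],[[0,0,0],[0,0,0]]]}}

```text
t: 18.3
tool_pos: [0.5903, -0.0734, 0.0959]
orientation: [0.54, 0.455, 0.543, -0.455]
wrist_force: [0.1, 1.0, -2.1]
finger_gap: 0.035
```

```bash
python3 - <<'E'
from h import *
S=cam('scene');D=cam('side')
print('ftip(before)',tri(S,(388/3.3+200,323/3.3+100),D,(288.75,242)),'mtip',tri(S,(385/3.3+200,298/3.3+100),D,(410/4+200,395/4+140)))
E
python3 z.py w16
```

```text
ftip(before) (array([0.56172975, 0.03595923, 0.11124503]), np.float64(0.004365489636221881)) mtip (array([0.53210983, 0.024267  , 0.1123807 ]), np.float64(0.001618248181402423))
18.3 [ 0.59027915 -0.0733845   0.09592371] [ 0.07220142  1.02784007 -2.07862332] 0.035021234030208
```

View pics/w16d.png

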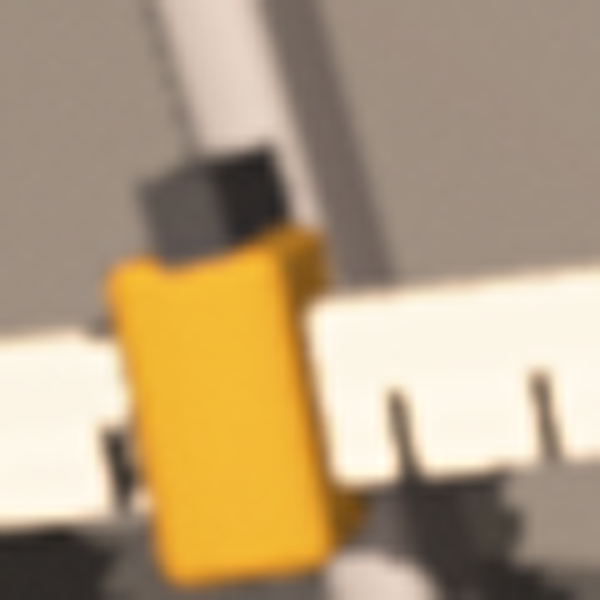

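View pics/w16c.png

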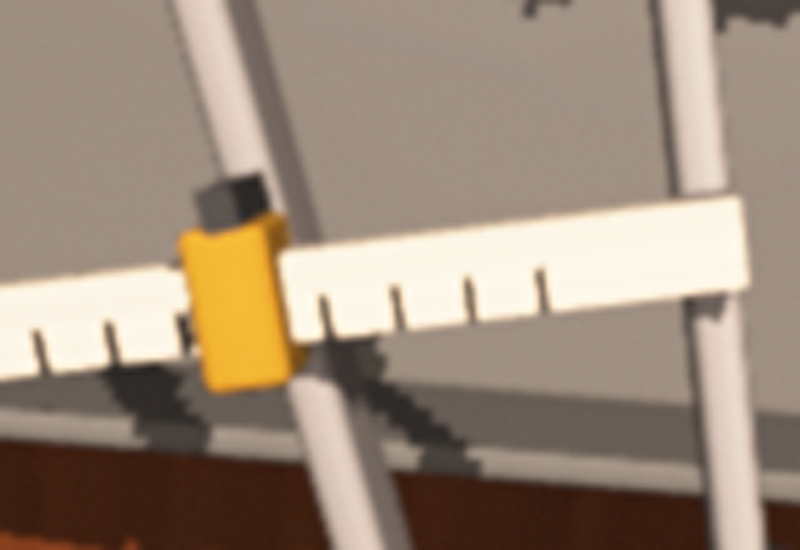

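```bash
python3 -c "
from bench import job
print(job.hand_in())"
```

```text
the job is handed in; nothing more can be done
None
```

I tipped the tray by its handle, emptied all five pieces into the dish and brought the tray back to level. I then took the tweezers off their rest and handed in while holding them over the dish, squeezed to the mark. This took about 18.4 s of the 56 s allowed.

**Tray:** I lifted it to about 0.7 rad rather than 1.0, because the camera already showed it empty with five pieces in the dish. Later pictures show it level and empty.

**Squeeze:**
- In the last wrist pictures the index pin was at y ≈ 26.2 mm.
- The rider read 26.1 mm from its top face and 26.4 mm from its side edge, so the two are in line to about 0.3 mm.
- The picture did not change over the last 1.5 s of holding. The finger gap was set to 34.7 mm and read 34.5–35.0 mm, which looks like sensor noise.

**Tip position:**
- The fixed tip was near (0.567–0.572, 0.033–0.037).
- The midpoint between the tips was about 10–14 mm from the dish centre, which I put at (0.566, 0.031).
- The two ways of measuring the tips differed by about 5 mm sideways and up to 10 mm in height. The lower one still puts the tips about 60 mm above the rim.

**Not quite as planned:**
- The tweezers sit about 4° turned between the pads. That held steady through the lift and the move.
- The handle slipped about 4 mm in the fingers as the tray came down.

The arm never came near the jar, tin, cup or brush, and none had moved in any picture.

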